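Seat a filter cartridge home by feel and clamp it

TASK

Take the round ceramic filter cartridge from the sorting tray, put it into the well of the filter housing and, with the clamp still open, push it gently down on its stiff lift plate until you feel it come up hard against the stop inside, without crushing it. Only then swing the hinged clamp fully shut over it, never using the clamp to force the cartridge down, and let go. Leave the tray and the other things on the shelf where they are.

Things in the scene. Friction and masses are not known exactly. Their poses are not given: they have to be found in the camera images.
- cartridge: Filter cartridge: upright white ceramic cylinder, 56 mm diameter, 36 mm tall, foot bevelled 4 mm, with a grey grip rib in the middle of its top (14 mm thick along its x, 44 mm long along its y, 22 mm tall; 58 mm tall in all). 0.15 to 0.28 kg. Starts standing in the tray. Origin: centre of the underside, z up. May sit in the well at any turn about z.
- cartridge_top (a point): Centre of the top face of the cartridge's rib, 58 mm above its underside. The rib can be gripped, or pushed down on with shut fingers. More than 25 N between cartridge and housing crushes the ceramic.
- housing: Fixed grey filter housing: 90 x 90 x 60 mm block with a round well in its middle. Origin: centre of the underside, on the shelf; z up. On its +y side two steel ears 104 mm tall, 8 mm thick (x = -19 and +19 mm, y = 47 to 77 mm) carry the clamp. With the cartridge's rib along the housing's y, opening fingers stay clear of the ears.
- well_mouth (a point): Centre of the well's mouth, 60 mm above the housing's underside. Well 59 mm diameter, vertical, 5 mm bevel at the mouth. At its bottom, out of sight, is a rigid stop whose height differs each time: with the cartridge home its underside is 12 to 30 mm above the housing's underside. At the stop the push rises steeply within a millimetre or two.
- liftplate: Round black lift plate in the well; origin: centre of its top, 36 to 40 mm above the housing's underside at first. It bears the cartridge, slides down only under about 7 N (weight included) at a steady drag, and stays where left. Home = the cartridge bears on the stop with over 5 N for 0.2 s, clamp open: keep a total push of 15 to 22 N for half a second.
- clamp (a joint): Clamp angle in rad: 0 fully shut (level bar, against its own end stop), grows as the free end swings up; about 1.57 upright; starts at 2.0 to 2.3, leaning away over the housing's +y side. Stiff hinge (friction about 0.25 N m): it stays where it is left at any angle.
- clamp_hinge (a point): Hinge axis of the clamp, in the middle between the ears, 66 mm to +y of the housing's centre and 92 mm above its underside; the axis runs along the housing's x.
- clamp_tip (a point): Middle of the free end of the clamp bar, on its outer face (on top when shut), 130 mm from the hinge axis. Steel bar 26 mm wide, 10 mm thick, with a black grip at the end (30 x 34 mm). Outer face 13 mm, inner face 3 mm outside the plane through the hinge axis. Shut, the bar lies 95 to 105 mm above the shelf, its free end 64 mm to -y of the housing's centre.
- pad: Round rubber pad, 18 mm diameter, on a light spring plunger on the inner side of the clamp bar, 66 mm from the hinge. Origin: centre of the face that meets the rib; clamp shut and nothing below, it is 66 mm above the shelf. It gives way up to 28 mm (80 N/m, about 2 N at most), then is solid. Over 10 N between pad and cartridge counts as forcing it down with the clamp.
- tray: Bystander and start place: small grey open sorting tray, 150 x 130 mm, 18 mm tall, floor 3 mm thick, loose. Origin: centre of the underside.
- jar: Bystander: squat glass jar with a white screw cap, 72 mm diameter, 65 mm tall. Origin: centre of the underside.
- feeding_ring: Bystander: red plastic ring, 90 mm outside diameter, 12 mm tall, lying flat. Origin: centre of the underside.
- scraper: Bystander: flat steel algae scraper, 190 mm long along its y, blade 70 mm wide at the +y end, 8 mm tall, lying flat. Origin: underside, near the middle.
Things that resemble listed ones, but are neither listed nor needed, are in the scene too. What is shaped like the cartridge but pink is not meant.

How it is judged:
By the outcome, as a careful person would: the job done as asked, in the order asked, and still so for the second after the job is handed in, with the robot touching nothing.
It also fails if it takes over 67 s, if anything falls off the work surface, if the arm or the gripper's body presses on something with over 40 N, if the wrist force passes 120 N, or if a joint passes its speed limit or range.

ROBOT

A 6-joint arm with a two-finger parallel gripper is mounted at the origin on the work surface. World frame = base frame: x ahead of the robot, y to its left, z up, the work surface at z = 0. Lengths are in m, angles in rad, forces in N, time in s.
With the tool pointing down it reaches from about 0.3 to 0.875 m from the base axis. Payload 6.4 kg.
Tool frame: the origin (TCP) lies midway between the tips of the shut fingers; the grasp point (between the pads) lies 19 mm behind it; z points along the fingers, y is the direction in which the jaws open and shut (so a half turn about z gives the same grasp; the last joint's range is limited). The gripper opens to 85 mm and grips with 20 to 120 N. Pads are 22 mm wide; open, the fingers measure 114 mm over their backs; the gripper's body (76 mm by 85 mm) begins 54 mm behind the grasp point. The pads swing forward as they close: fully open they stand 13 mm farther back than shut.
Start: joints at [-1.467, 0.181, 1.607, -0, 1.354, -0.206], TCP at [0.175, -0.548, 0.231] pointing down, gripper open.
Joint ranges: [-2.99, 2.99], [-0.89, 2.07], [0.3, 2.58], [-1.14, 4.28], [0, 2.63], [-3.12, 3.12]. Speed limits (rad/s): [2.57, 2.57, 3.01, 3.14, 3.14, 3.14].

INTERFACE

Orientations are given as a rotation vector (axis times angle).
In Python, from cell import manip gives the robot as it stands.
- The arm moves only by the tool step_arm, never from a script. Its argument "targets" is a list of rows, each an object with "travel": the shift along the world's x, y, z in mm, a list of three; "twist": the turn, a rotation vector about the world's x, y, z in rad, a list of three; "grip": the closure, from 0 (fully open) to 1 (shut). In form: [{"travel": [x, y, z], "twist": [wx, wy, wz], "grip": grip}, ...]. A call has 1 to 12 rows; each row shifts and turns the commanded pose from where the row before left it; what a row does not reach is not made up. A row lasts 1/10 s, in which the tool goes at most 50 mm and 8.59 degrees, less where a joint would pass 70% of its speed; a pose out of reach is approached as far as the arm can. A call with a gripper value outside its range is refused whole. The fingers move at their own pace and stop on an object; the grip force is fixed at half the most. Time passes only in rows, so rows that do not move let the fingers close. It gives the time, the measured TCP pose, the force and the opening at its end, in the units of the state.
- manip.read_state(): the state, without advancing time (a new reading comes with each control period).
- manip.camera(name): name is "side" or "top"; returns the picture (480x640x3 uint8, red, green, blue); there is no depth.
- manip.camera_params(name): a dict with "fx", "fy", "cx", "cy" (pixels), "extrinsics" (4x4, takes a point from camera to world coordinates). Camera axes: x right, y down, z forward; pixel columns grow to the right and rows downward; lengths in m; the calibration is good to about 2 mm. A picture is of the moment at which its call begins. camera_params takes no time and is no camera call.
- manip.job_done(): hands the job in, once; it reports no verdict.
Trained networks look in the newest picture that a camera, given by its name, has taken for a name from the list of things; names that differ only in an ending like _2 or _b are one class to them, and where a whole thing is asked for, a point or a joint stands for the part that bears it (a point fixed in the world has none). Each returns a list of dicts, best first, with "score" (0 to 1); they miss things now and then, are a little off and sometimes report something else, mostly with a low value. They report only what shows in the picture. A call takes as long as a camera call. They do not tell look-alikes from the thing itself.
- manip.find_in(label, camera): "rect" ([left, top, width, height] as shares, 0 to 1, of the picture: columns of its width, rows of its height, round what is visible of it).
- manip.outline_of(label, camera): "region" (480x640 bool, what is visible of it) and "rect" ([left, top, width, height] as shares, 0 to 1, of the picture: columns of its width, rows of its height, round what is visible of it).
- manip.pinpoint(label, camera): "centre" ([column, row] as shares, 0 to 1, of the picture: columns of its width, rows of its height: a listed point, or the origin of a listed thing).
The state is a dict: "t": time; "q": joint angles; "joint_velocities": joint speeds; "joint_torque": joint torques, N m; "position": TCP position; "tool_rot": TCP orientation; "contact_force": force on the tool from outside, world axes, zero at the start; "torque": the same for the moment, N m; "width": opening from 0.0 (shut) to 1.0 (fully open).
Only numpy, scipy, OpenCV 4.12 (cv2) and the standard library are available. Lean on these libraries where they do the work, as an engineer would, in place of code of your own. Each camera call takes 0.05 s, during which the arm holds its last target.

## Working session

There is one attempt and no reset: what is moved stays moved. The work goes in short steps, Python scripts to look and compute and a tool call to move; the robot and the scene stay as the last step left them, time stands still between calls to the robot, and variables do not carry over. Pictures are saved under pics/ and viewed, and the job is handed in when it is done.

Besides the shell and the picture viewer there is one more tool, called after "Call:" as name(argument=value, ...), one argument or row to a line, values as JSON. step_arm: Moves the arm, as the interface text tells. Its arguments: {"type":"object","properties":{"targets":{"type":"array","items":{"type":"object","properties":{"travel":{"type":"array","items":{"type":"number"}},"twist":{"type":"array","items":{"type":"number"}},"grip":{"type":"number"}}}}},"required":["targets"]}

```bash
ls; mkdir -p pics
cat > h.py <<'E'
import numpy as np, cv2
from cell import manip
def snap(cam,name):
    im=manip.camera(cam); cv2.imwrite(f'pics/{name}.png',im[:,:,::-1]); return im
def ray(cam,u,v):
    p=manip.camera_params(cam); E=np.array(p['extrinsics'])
    d=E[:3,:3]@np.array([(u-p['cx'])/p['fx'],(v-p['cy'])/p['fy'],1]); return E[:3,3],d
def atz(cam,u,v,z):
    o,d=ray(cam,u,v); return o+d*(z-o[2])/d[2]
def proj(cam,P):
    p=manip.camera_params(cam); E=np.array(p['extrinsics']); c=E[:3,:3].T@(np.array(P)-E[:3,3])
    return np.array([p['fx']*c[0]/c[2]+p['cx'],p['fy']*c[1]/c[2]+p['cy']])
def tri(u1,u2):
    A=[];b=[]
    for cam,u in(('top',u1),('side',u2)):
        o,d=ray(cam,*u); d=d/np.linalg.norm(d); M=np.eye(3)-np.outer(d,d); A.append(M); b.append(M@o)
    X=np.linalg.lstsq(np.vstack(A),np.hstack(b),rcond=None)[0]
    return X,[np.linalg.norm(proj(c,X)-u) for c,u in(('top',u1),('side',u2))]
E
python3 - <<'E'
from h import *
np.set_printoptions(precision=3,suppress=True)
for c in('top','side'):
    snap(c,c+'0'); p=manip.camera_params(c); print(p['fx'],p['cx'],np.array(p['extrinsics']))
    for l in('cartridge','cartridge_top','housing','well_mouth','clamp_hinge','clamp_tip','tray','pad','liftplate'):
        print(c,l,[(round(d['score'],2),np.round(np.array(d['centre'])*[640,480],1)) for d in manip.pinpoint(l,c)])
print(manip.read_state())
E
```

```text
pics
538.8013310155186 320.7430841553118 [[-0.055 -0.978  0.201  0.414]
 [-0.998  0.055 -0.008 -0.032]
 [-0.003 -0.201 -0.98   0.957]
 [ 0.     0.     0.     1.   ]]
top cartridge [(0.94, array([498.7, 356.6])), (0.59, array([484.2, 278.6])), (0.24, array([353.6, 164.6]))]
top cartridge_top [(0.98, array([505.8, 356.2])), (0.68, array([496.4, 271.5])), (0.43, array([354.9, 164.7]))]
top housing [(0.93, array([245.3, 282.3])), (0.44, array([485.9, 277.2]))]
top well_mouth [(0.79, array([240.1, 279.9]))]
top clamp_hinge [(0.78, array([201.6, 269.7]))]
top clamp_tip [(0.86, array([124.5, 246.9]))]
top tray [(0.65, array([477.5, 278.2]))]
top pad [(0.49, array([173.4, 263.2]))]
top liftplate [(0.7, array([243.8, 281.5]))]
477.75277454341165 324.66145263804236 [[-0.97  -0.186  0.156  0.425]
 [-0.243  0.75  -0.615  0.456]
 [-0.003 -0.634 -0.773  0.725]
 [ 0.     0.     0.     1.   ]]
side cartridge [(0.75, array([428.6, 189.1])), (0.56, array([373.8, 161.7])), (0.55, array([369. , 179.1]))]
side cartridge_top [(0.87, array([437.4, 171.7])), (0.58, array([373.3, 156.7]))]
side housing [(0.87, array([315.6, 349.6]))]
side well_mouth [(0.82, array([312.4, 331.6]))]
side clamp_hinge [(0.8, array([292.6, 354.5]))]
side clamp_tip [(0.73, array([251.6, 384.9]))]
side tray [(0.57, array([366.3, 181.7])), (0.18, array([166.5, 381.4]))]
side pad []
side liftplate [(0.9, array([314.8, 334. ]))]
{'t': 1.0, 'q': array([-1.467,  0.181,  1.607, -0.   ,  1.354, -0.206]), 'joint_velocities': array([-0.002, -0.   , -0.   ,  0.002, -0.001,  0.001]), 'joint_torque': array([ -0.   , -44.485, -35.169,  -0.   ,   0.001,   0.   ]), 'position': array([ 0.175, -0.548,  0.231]), 'tool_rot': array([-3.104, -0.485,  0.   ]), 'contact_force': array([ 0.511, -0.183,  0.309]), 'torque': array([ 0.003,  0.045, -0.028]), 'width': 1.0001822634332043}
```

View pics/top0.png

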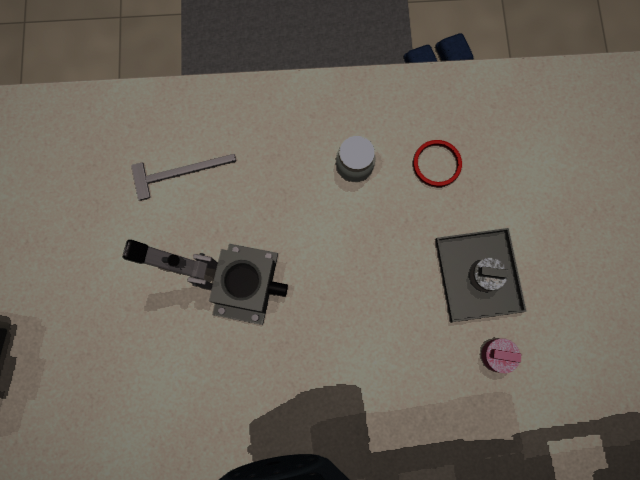

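View pics/side0.png

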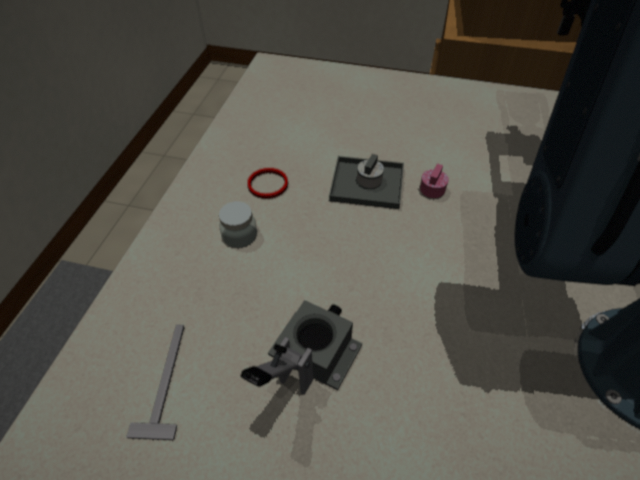

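The top view shows three things that could be taken for the cartridge:
- the white cylinder with a grey rib, in the tray at about (491,274);
- a pink look-alike outside the tray at about (503,356);
- the jar's white cap at about (356,153).

By the description I choose the white one in the tray. The housing is at (243,281), with its clamp leaning left (+y). Next I'll check the choice in close crops and measure.

Run:
```python
from h import *
np.set_printoptions(precision=4,suppress=True)
a=cv2.imread('pics/top0.png');b=cv2.imread('pics/side0.png')
c=lambda im,x,y,w,h,s:cv2.resize(im[y:y+h,x:x+w],None,fx=s,fy=s,interpolation=cv2.INTER_CUBIC)
cv2.imwrite('pics/c1.png',np.hstack([c(a,440,225,90,100,4),c(b,330,140,90,100,4)]))
cv2.imwrite('pics/c2.png',np.vstack([c(a,110,225,190,110,4)]))
cv2.imwrite('pics/c3.png',np.vstack([c(b,230,280,150,120,5)]))
P=dict(ct=((496.4,271.5),(373.3,156.7)),wm=((240.1,279.9),(312.4,331.6)),ch=((201.6,269.7),(292.6,354.5)),tip=((124.5,246.9),(251.6,384.9)))
for k,v in P.items(): print(k,*tri(*v))
for c,u in(('top',(245.3,282.3)),('side',(315.6,349.6))): print('housing',atz(c,*u,0))
for c,u in(('top',(240.1,279.9)),('side',(312.4,331.6))): print('wm',atz(c,*u,.06))
for c,u in(('top',(201.6,269.7)),('side',(292.6,354.5))): print('ch',atz(c,*u,.092))
for c,u in(('top',(496.4,271.5)),('side',(373.3,156.7))): print('ct',atz(c,*u,.061))
```

```text
ct [ 0.5203 -0.3279  0.0673] [np.float64(1.1980547520027722), np.float64(0.9433120172106831)]
wm [0.5349 0.0993 0.0585] [np.float64(1.0105464512909454), np.float64(1.0747027363549742)]
ch [0.55   0.1574 0.0862] [np.float64(0.1597334822840659), np.float64(0.17847288321971577)]
tip [0.5723 0.25   0.1776] [np.float64(2.3092851062932187), np.float64(2.8402823665602606)]
housing [0.5362 0.0986 0.    ]
housing [0.5325 0.0993 0.    ]
wm [0.533  0.0989 0.06  ]
wm [0.5364 0.1    0.06  ]
ch [0.5489 0.1561 0.092 ]
ch [0.5492 0.1601 0.092 ]
ct [ 0.5231 -0.3301  0.061 ]
ct [ 0.5192 -0.3352  0.061 ]
```

View pics/c1.png

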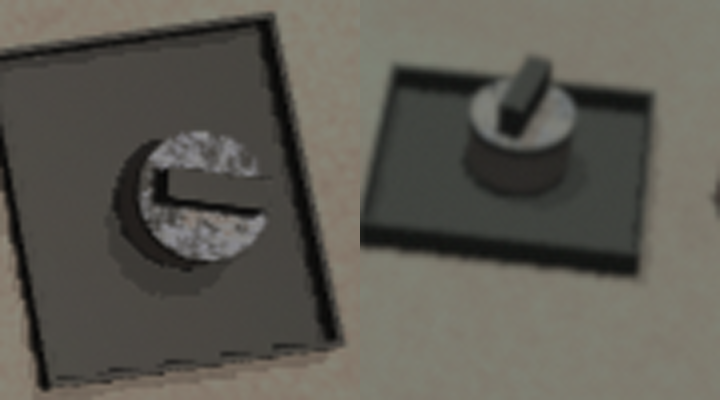

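View pics/c2.png

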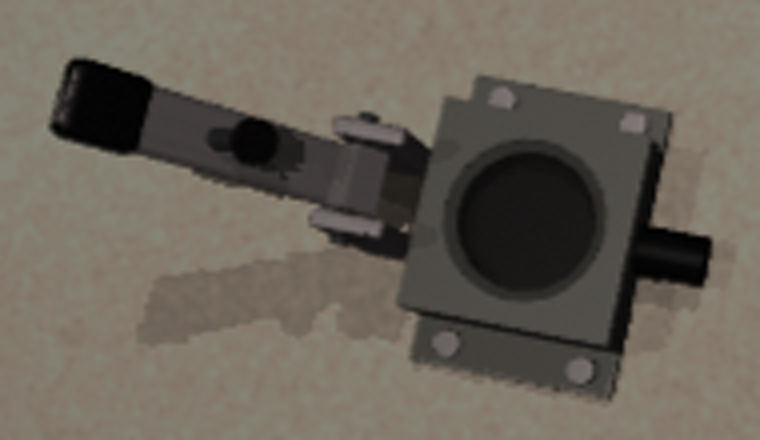

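View pics/c3.png

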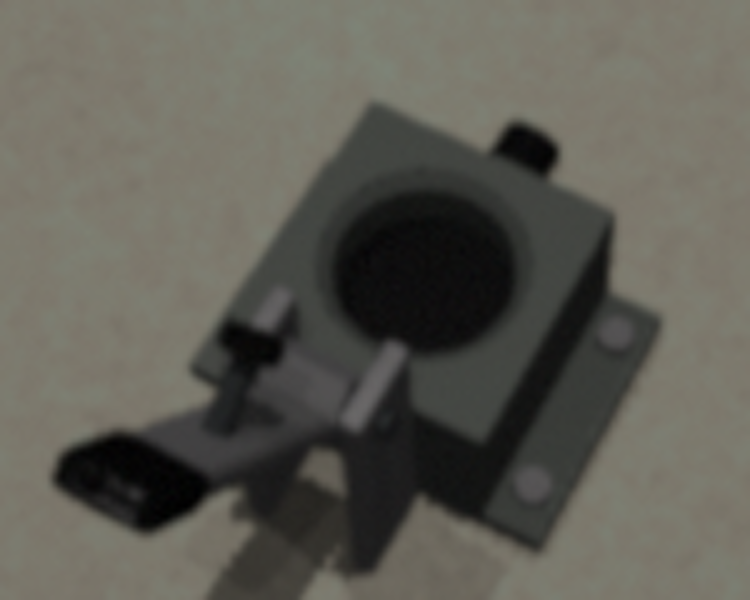

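The crops confirm it: a white ceramic top with a grey rib, standing in the tray. I'll now refine the housing and cartridge poses from edges, then check with an overlay.

```bash
cat > fit.py <<'E'
from h import *
def R(y): return np.array([[np.cos(y),-np.sin(y)],[np.sin(y),np.cos(y)]])
def hp(pose,p): # housing/cart local -> world
    p=np.array(p,float); x=R(pose[2])@p[:2]+pose[:2]; return np.array([x[0],x[1],p[2]+(pose[3] if len(pose)>3 else 0)])
def circ(pose,r,z): return [hp(pose,[r*np.cos(t),r*np.sin(t),z]) for t in np.linspace(0,6.283,40)]
def box(pose,x0,x1,y0,y1,z): return [hp(pose,[a,b,z]) for a,b in((x0,y0),(x1,y0),(x1,y1),(x0,y1),(x0,y0))]
def draw(big,cam,pts,off,s,col):
    q=np.array([(proj(cam,p)-off+0.5)*s for p in pts]); cv2.polylines(big,[np.int32(q*16)],False,col,1,cv2.LINE_AA,4)
E
python3 - <<'E'
from fit import *
from scipy.optimize import least_squares
np.set_printoptions(precision=4,suppress=True)
c=np.array([(445,97),(658,142),(608,347),(400,305)])/4-.5+[110,225]
W=np.array([atz('top',*u,.06) for u in c]); print(W, W.mean(0))
print([np.linalg.norm(W[i]-W[i-1]) for i in range(4)])
# yaw from edges: +y edge is bl/tl side (left)
d=[W[0]-W[1],W[3]-W[2]]; print('y-dir yaw',[np.degrees(np.arctan2(-v[0],v[1])) for v in d])
d=[W[0]-W[3],W[1]-W[2]]; print('x-dir yaw',[np.degrees(np.arctan2(v[1],v[0])) for v in d])
H=[.5345,.0993,np.radians(-14)]
C=[*atz('top',492.2,274.4,.039)[:2],np.radians(-7.6),.003]; print(C)
for cam,x,y,w,h,s in(('top',110,225,190,110,4),('side',230,280,150,120,5)):
    im=cv2.imread(f'pics/{cam}0.png')[y:y+h,x:x+w]; b=cv2.resize(im,None,fx=s,fy=s)
    f=lambda pts,col=(0,255,0):draw(b,cam,pts,(x,y),s,col)
    f(box(H,-.045,.045,-.045,.045,.06)); f(circ(H,.0295,.055)); f(circ(H,.0345,.06))
    for e in(-.019,.019): f(box(H,e-.004,e+.004,.047,.077,.104))
    f([hp(H,[-.03,.066,.092]),hp(H,[.03,.066,.092])],(0,0,255))
    cv2.imwrite(f'pics/fH{cam}.png',b)
o=[]
for cam,x,y,s in(('top',440,225,4),('side',330,140,4)):
    im=cv2.imread(f'pics/{cam}0.png')[y:y+100,x:x+90]; b=cv2.resize(im,None,fx=s,fy=s)
    f=lambda pts,col=(0,255,0):draw(b,cam,pts,(x,y),s,col)
    f(circ(C,.028,.036)); f(box(C,-.007,.007,-.022,.022,.058)); o.append(b)
cv2.imwrite('pics/fC.png',np.hstack(o))
E
```

```text
[[0.5878 0.1303 0.06  ]
 [0.5635 0.041  0.06  ]
 [0.479  0.0649 0.06  ]
 [0.5011 0.1505 0.06  ]] [0.5329 0.0967 0.06  ]
[np.float64(0.08907068499624554), np.float64(0.09253059646895648), np.float64(0.08785067310351619), np.float64(0.08844153124556552)]
y-dir yaw [np.float64(-15.229842207603253), np.float64(-14.475137757226552)]
x-dir yaw [np.float64(-13.140799057419047), np.float64(-15.784137928784762)]
[np.float64(0.5211575183843088), np.float64(-0.3295824341926111), np.float64(-0.13264502315156904), 0.003]
```

View pics/fHtop.png

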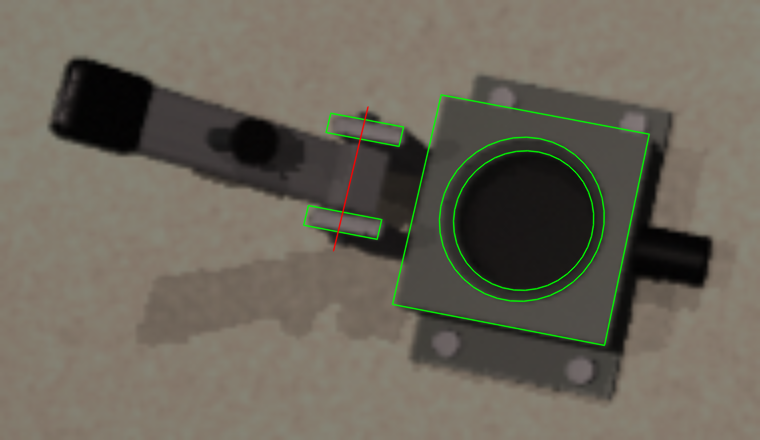

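View pics/fHside.png

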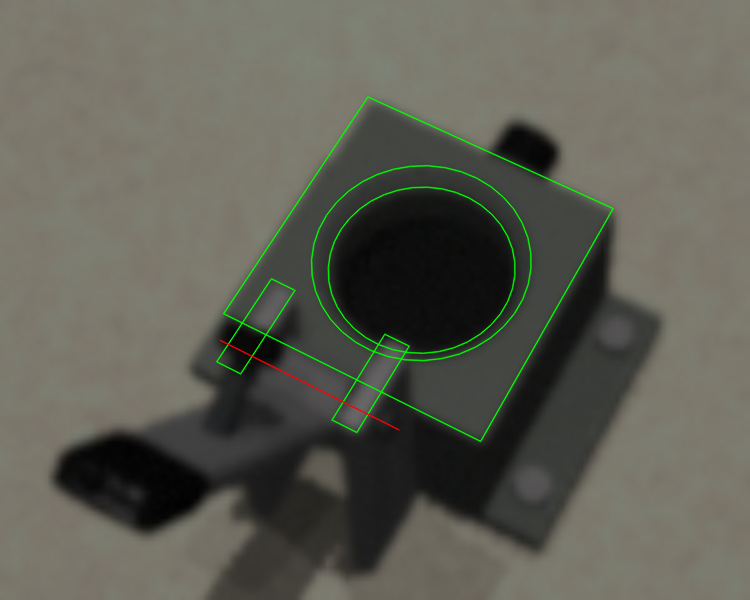

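View pics/fC.png

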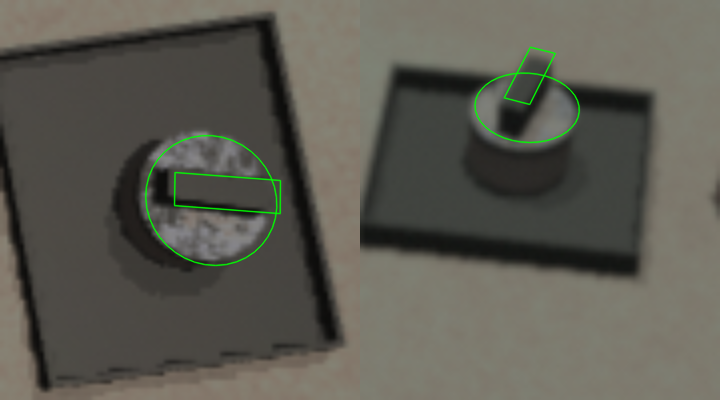

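The overlays fit to within about 2 px. In the top crop the cartridge sits about 2.5 mm toward +y of my guess, and the housing about 1.5 mm toward -y. The estimates I'll use:
- **Cartridge:** (0.522, -0.327), rib yaw -7.5°.
- **Housing:** (0.534, 0.098), yaw -14.3°.

Now I'll move above the cartridge.

Call:
step_arm(
  targets=[
    {"travel": [35, 22, -9], "twist": [0, 0, 0.113], "grip": 0},
    {"travel": [35, 22, -9], "twist": [0, 0, 0.113], "grip": 0},
    {"travel": [35, 22, -9], "twist": [0, 0, 0.113], "grip": 0},
    {"travel": [35, 22, -9], "twist": [0, 0, 0.113], "grip": 0},
    {"travel": [35, 22, -9], "twist": [0, 0, 0.113], "grip": 0},
    {"travel": [35, 22, -9], "twist": [0, 0, 0.113], "grip": 0},
    {"travel": [35, 22, -9], "twist": [0, 0, 0.113], "grip": 0},
    {"travel": [34, 22, -9], "twist": [0, 0, 0.113], "grip": 0},
    {"travel": [34, 22, -9], "twist": [0, 0, 0.113], "grip": 0},
    {"travel": [34, 22, -9], "twist": [0, 0, 0.113], "grip": 0},
    {"travel": [0, 0, 0], "twist": [0, 0, 0], "grip": 0},
  ],
)

```text
t: 2.1
position: [0.5251, -0.3238, 0.1398]
tool_rot: [-2.353, -2.079, -0.002]
contact_force: [-0.9, -1.6, -0.3]
width: 1.001
```

Run:
```python
from h import *
s=manip.read_state(); print(s['t'],s['position'],s['joint_velocities'].round(3),s['q'])
a=snap('top','top1')[:,:,::-1]; b=snap('side','side1')[:,:,::-1]
s=manip.read_state(); print(s['t'],s['position'])
c=lambda im,x,y,w,h,s:cv2.resize(im[y:y+h,x:x+w],None,fx=s,fy=s,interpolation=cv2.INTER_CUBIC)
cv2.imwrite('pics/c4.png',np.hstack([c(a,430,215,110,130,3.5),c(b,310,90,110,130,3.5)]))
```

```text
2.1 [ 0.52511897 -0.32379458  0.13975572] [-0.067 -0.029  0.021 -0.041  0.015  0.039] [-0.74546134  0.36476775  1.57235443  0.00160339  1.20629009 -0.62270613]
2.2 [ 0.52276702 -0.32671156  0.14076873]
```

View pics/c4.png

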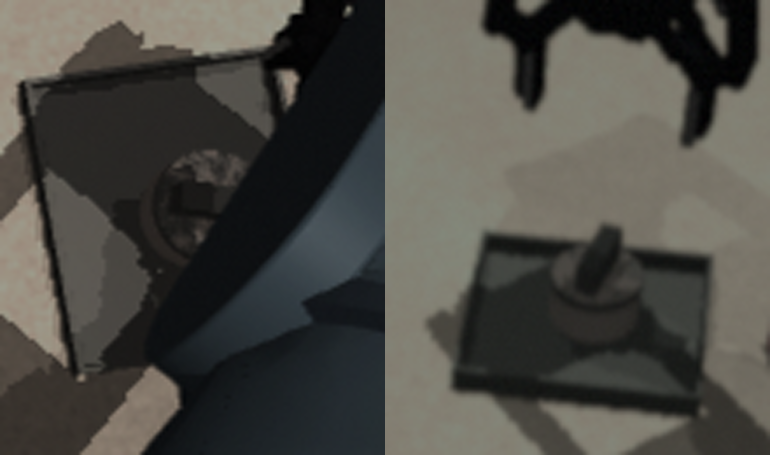

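The side crop shows the open fingers on either side of the rib, with their midpoint above it at about crop column 610 against the rib at 602. I'll descend and grip.

Call:
step_arm(
  targets=[
    {"travel": [0, 0, -20], "twist": [0, 0, 0], "grip": 0},
    {"travel": [0, 0, -25], "twist": [0, 0, 0], "grip": 0},
    {"travel": [0, 0, -25], "twist": [0, 0, 0], "grip": 0},
    {"travel": [0, 0, -20], "twist": [0, 0, 0], "grip": 0},
    {"travel": [0, 0, -8], "twist": [0, 0, 0], "grip": 0},
    {"travel": [0, 0, 0], "twist": [0, 0, 0], "grip": 0.5},
    {"travel": [0, 0, 0], "twist": [0, 0, 0], "grip": 1},
    {"travel": [0, 0, 0], "twist": [0, 0, 0], "grip": 1},
    {"travel": [0, 0, 0], "twist": [0, 0, 0], "grip": 1},
    {"travel": [0, 0, 0], "twist": [0, 0, 0], "grip": 1},
  ],
)

```text
t: 3.2
position: [0.5228, -0.328, 0.0442]
tool_rot: [2.361, 2.07, 0.0]
contact_force: [-0.3, 3.0, 15.9]
width: 0.15
```

Run:
```python
from h import *
b=snap('side','side2')[:,:,::-1]
c=lambda im,x,y,w,h,s:cv2.resize(im[y:y+h,x:x+w],None,fx=s,fy=s,interpolation=cv2.INTER_CUBIC)
cv2.imwrite('pics/c5.png',c(b,310,90,110,130,4)); s=manip.read_state(); print(s['position'],s['width'],s['contact_force'])
```

```text
[ 0.52290071 -0.32796669  0.04427213] 0.14323452826434108 [0.20423909 0.62320761 3.60850525]
```

View pics/c5.png

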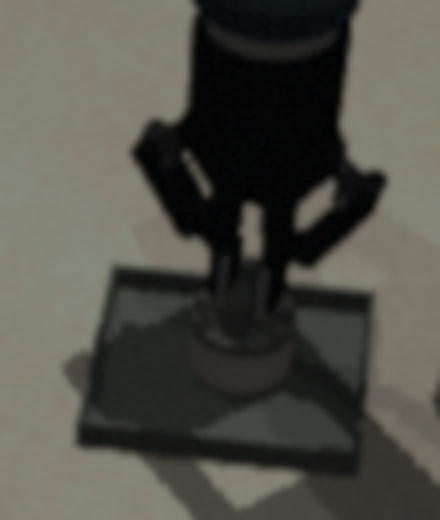

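The jaws hold the rib at about 12 mm width, and the brief upward load has fallen to 3.6 N. Next is the lift and carry.

Call:
step_arm(
  targets=[
    {"travel": [0, 0, 5], "twist": [0, 0, 0], "grip": 1},
    {"travel": [0, 0, 15], "twist": [0, 0, 0], "grip": 1},
    {"travel": [0, 0, 25], "twist": [0, 0, 0], "grip": 1},
    {"travel": [0, 0, 30], "twist": [0, 0, 0], "grip": 1},
    {"travel": [0, 0, 30], "twist": [0, 0, 0], "grip": 1},
    {"travel": [0, 0, 15], "twist": [0, 0, 0], "grip": 1},
    {"travel": [0, 0, 0], "twist": [0, 0, 0], "grip": 1},
  ],
)

```text
t: 3.95
position: [0.5237, -0.3289, 0.1667]
tool_rot: [2.358, 2.068, 0.001]
contact_force: [0.9, -0.3, -2.8]
width: 0.148
```

Call:
step_arm(
  targets=[
    {"travel": [1, 25, 0], "twist": [0, 0, 0], "grip": 1},
    {"travel": [1, 38, 0], "twist": [0, 0, -0.02], "grip": 1},
    {"travel": [1, 42, 0], "twist": [0, 0, -0.02], "grip": 1},
    {"travel": [1, 42, 0], "twist": [0, 0, -0.02], "grip": 1},
    {"travel": [1, 42, 0], "twist": [0, 0, -0.02], "grip": 1},
    {"travel": [1, 42, 0], "twist": [0, 0, -0.02], "grip": 1},
    {"travel": [1, 42, 0], "twist": [0, 0, -0.02], "grip": 1},
    {"travel": [1, 42, 0], "twist": [0, 0, -0.005], "grip": 1},
    {"travel": [1, 42, 0], "twist": [0, 0, 0], "grip": 1},
    {"travel": [1, 40, 0], "twist": [0, 0, 0], "grip": 1},
    {"travel": [1, 29, 0], "twist": [0, 0, 0], "grip": 1},
    {"travel": [0, 0, 0], "twist": [0, 0, 0], "grip": 1},
  ],
)

```text
t: 5.15
position: [0.5317, 0.1019, 0.1615]
tool_rot: [-2.481, -1.923, 0.003]
contact_force: [-0.9, -0.5, -1.7]
width: 0.149
```

Run:
```python
from h import *
b=snap('side','side3'); a=snap('top','top3'); s=manip.read_state(); print(s['position'],s['width'],s['contact_force'],s['tool_rot'],s['q'])
```

```text
[0.53216871 0.09886829 0.161714  ] 0.14507337293450295 [ 0.83032914 -1.07233417 -1.35370875] [-2.48385889 -1.92115399  0.00373354] [-3.54626026e-02  1.81886776e-01  1.75444459e+00 -4.21747551e-04
  1.20802637e+00  2.18795276e-01]
```

View pics/side3.png

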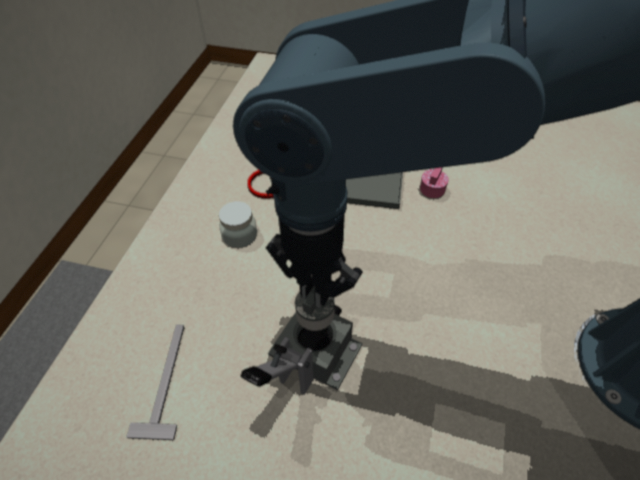

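View pics/top3.png

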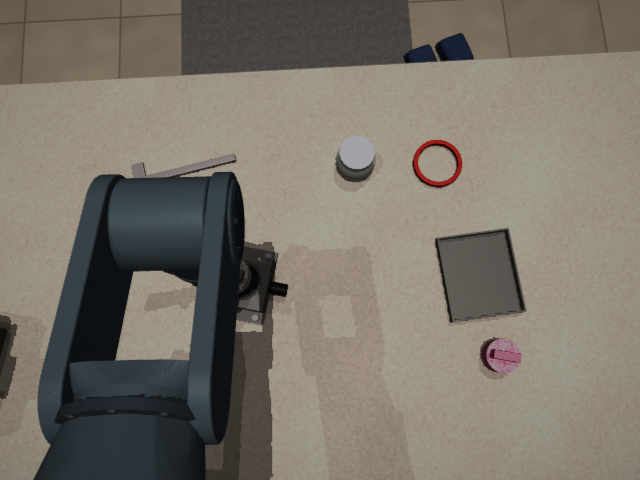

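The tray is empty and undisturbed. In the side view the held cartridge hangs over the well at (314,310). I'll check its alignment with overlays in the side camera.

Run:
```python
from fit import *
C=[.5322,.0988,np.radians(-14.4),.1617-.0413]; H=[.534,.098,np.radians(-14.3)]
x,y,w,h,s,cam=255,275,120,120,5,'side'
im=cv2.imread('pics/side3.png')[y:y+h,x:x+w]; b=cv2.resize(im,None,fx=s,fy=s,interpolation=cv2.INTER_CUBIC); b=cv2.convertScaleAbs(b,alpha=1.5)
r=b.copy()
f=lambda pts,col=(0,255,0):draw(b,cam,pts,(x,y),s,col)
f(circ(C,.028,.036)); f(circ(C,.028,.004)); f(circ(C,.024,.0)); f(box(H,-.045,.045,-.045,.045,.06),(0,0,255)); f(circ(H,.0345,.06),(0,0,255))
cv2.imwrite('pics/c6.png',b); cv2.imwrite('pics/c6r.png',r)
```

```text
(no output)
```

View pics/c6.png

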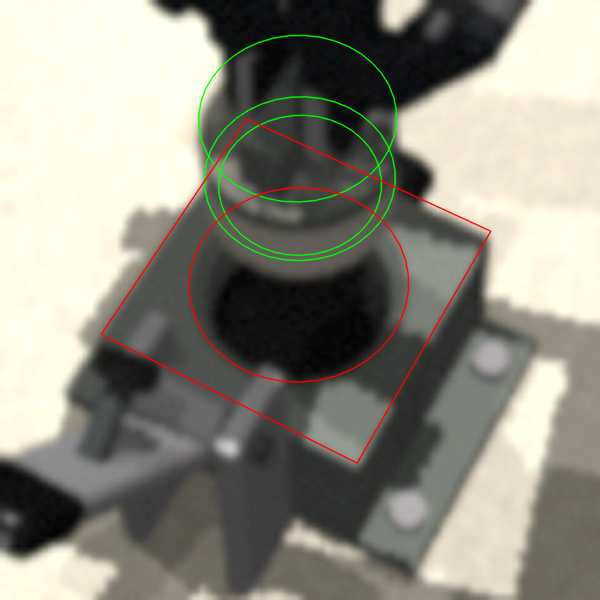

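View pics/c6r.png

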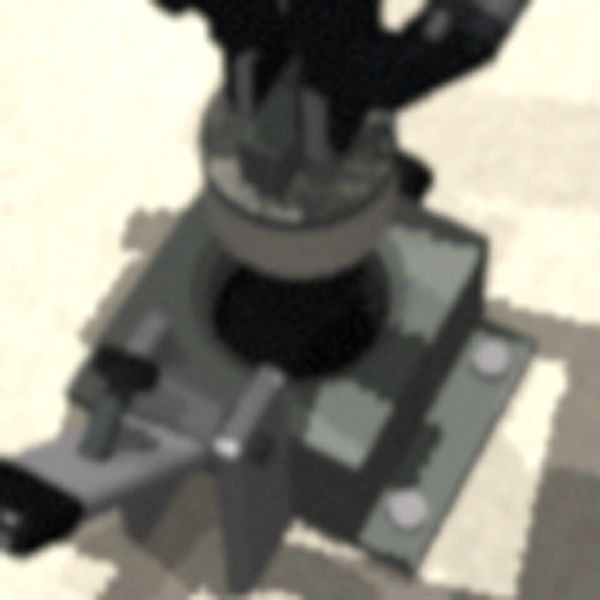

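Run:
```python
from fit import *
np.set_printoptions(precision=2,suppress=True)
for P in([.532,.099,.14],[.522,-.328,.039]):
  for c in('side','top'):
    print(c,P,[(proj(c,np.array(P)+d)-proj(c,P)) for d in np.eye(3)*.001])
C=[.5322,.0988,np.radians(-14.4),.1617-.0413]; H=[.534,.098,np.radians(-14.3)]
o=[]
for ov in(0,1):
  x,y,w,h,s,cam=195,230,100,100,4,'top'
  im=cv2.imread('pics/top3.png')[y:y+h,x:x+w]; b=cv2.resize(im,None,fx=s,fy=s,interpolation=cv2.INTER_CUBIC); b=cv2.convertScaleAbs(b,alpha=2)
  f=lambda pts,col=(0,255,0):draw(b,cam,pts,(x,y),s,col)
  if ov: f(circ(C,.028,.036)); f(circ(C,.028,.004)); f(box(H,-.045,.045,-.045,.045,.06),(0,0,255)); f(circ(H,.0345,.06),(0,0,255))
  o.append(b)
cv2.imwrite('pics/c7.png',np.hstack(o))
```

```text
side [0.532, 0.099, 0.14] [array([-0.67, -0.14]), array([-0.18,  0.57]), array([-0.01, -0.38])]
top [0.532, 0.099, 0.14] [array([-0.01, -0.65]), array([-0.65,  0.04]), array([-0.11, -0.09])]
side [0.522, -0.328, 0.039] [array([-0.46, -0.07]), array([-0.09,  0.3 ]), array([ 0.03, -0.36])]
top [0.522, -0.328, 0.039] [array([-0.07, -0.58]), array([-0.58,  0.03]), array([ 0.18, -0.08])]
```

View pics/c7.png

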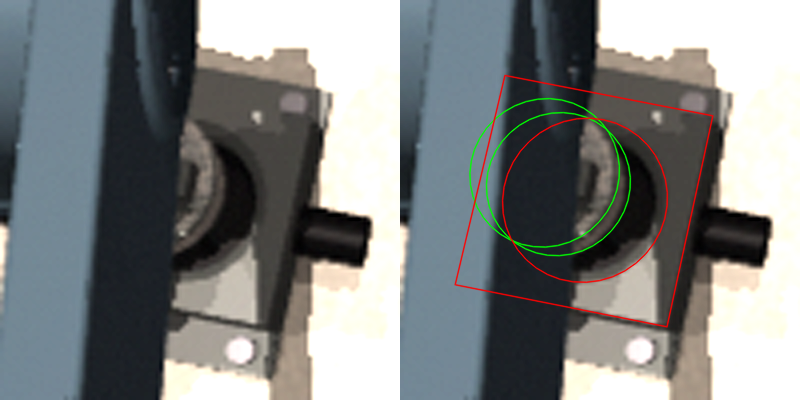

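Top and side overlays agree that the held cartridge sits about 2.5–4 mm toward -x of the well axis, about 1.5 mm toward +y, and perhaps lower in the grip than assumed. I'll correct that, lower it to just above the mouth, and look again.

Call:
step_arm(
  targets=[
    {"travel": [1.5, -0.5, -10], "twist": [0, 0, 0], "grip": 1},
    {"travel": [1.5, -1, -15], "twist": [0, 0, 0], "grip": 1},
    {"travel": [0.5, 0, -12], "twist": [0, 0, 0], "grip": 1},
    {"travel": [0, 0, -5], "twist": [0, 0, 0], "grip": 1},
    {"travel": [0, 0, 0], "twist": [0, 0, 0], "grip": 1},
  ],
)

```text
t: 5.75
position: [0.5358, 0.0964, 0.1196]
tool_rot: [-2.486, -1.917, 0.004]
contact_force: [-0.2, 0.2, -2.8]
width: 0.149
```

```bash
cat > look.py <<'E'
from fit import *
import sys
def look(name,H,off=.0413,cc=True):
    im={'side':snap('side',name+'s')[:,:,::-1],'top':snap('top',name+'t')[:,:,::-1]}
    s=manip.read_state(); p=s['position']; print(p,s['contact_force'],s['width'],s['t'])
    C=[p[0],p[1],np.radians(-14.4),p[2]-off]
    o=[]
    for cam,x,y in(('side',265,275),('top',195,230)):
      for ov in (0,1):
        b=cv2.resize(im[cam][y:y+100,x:x+100],None,fx=4,fy=4,interpolation=cv2.INTER_CUBIC); b=cv2.convertScaleAbs(b,alpha=1.7)
        f=lambda pts,col=(0,255,0):draw(b,cam,pts,(x,y),4,col)
        if ov: f(circ(C,.028,.036)); f(circ(C,.028,.004)); f(circ(H,.0345,.06),(0,0,255));f(box(H,-.045,.045,-.045,.045,.06),(0,0,255))
        o.append(b)
    cv2.imwrite(f'pics/{name}.png',cv2.resize(np.vstack([np.hstack(o[:2]),np.hstack(o[2:])]),(800,800)))
    cv2.imwrite(f'pics/{name}_a.png',np.hstack(o[:2])); cv2.imwrite(f'pics/{name}_b.png',np.hstack(o[2:]))
E
python3 -c "
from look import *
look('l1',[.534,.098,np.radians(-14.3)])"
```

```text
[0.5369165  0.0966569  0.12122092] [-0.51316335 -0.19444783 -1.52053725] 0.1464247389405801 5.85
```

View pics/l1_a.png

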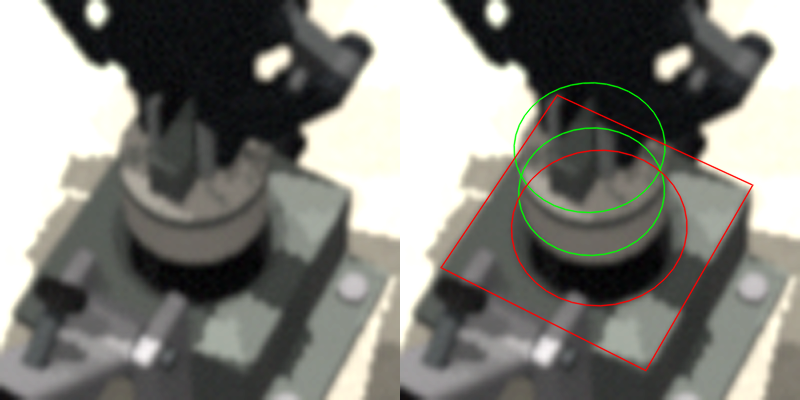

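View pics/l1_b.png

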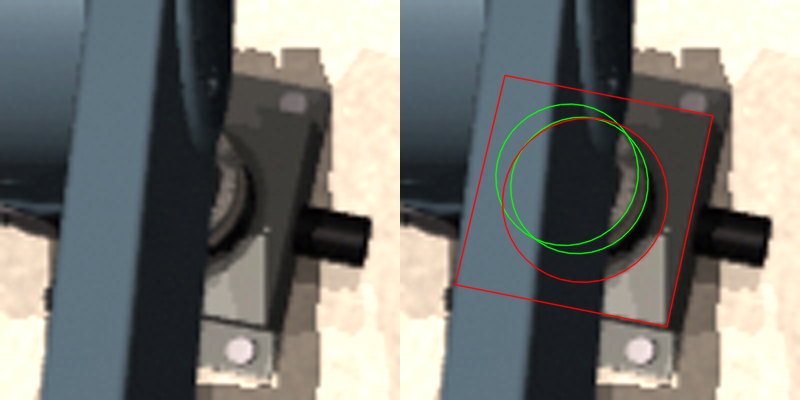

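The cartridge is just above the mouth and roughly centred: its side-crop axis is at column 194.5 and the well's is at about 198, so it is about 1 mm too far in +x. The well's 5 mm bevel tolerates the rest. I'll descend gently and watch the force.

Call:
step_arm(
  targets=[
    {"travel": [-1.2, 0, -5], "twist": [0, 0, 0], "grip": 1},
    {"travel": [0, 0, -5], "twist": [0, 0, 0], "grip": 1},
    {"travel": [0, 0, -4], "twist": [0, 0, 0], "grip": 1},
    {"travel": [0, 0, 0], "twist": [0, 0, 0], "grip": 1},
  ],
)

```text
t: 6.25
position: [0.535, 0.097, 0.1065]
tool_rot: [-2.486, -1.919, 0.002]
contact_force: [-0.2, -0.3, -2.6]
width: 0.149
```

Call:
step_arm(
  targets=[
    {"travel": [0, 0, -3], "twist": [0, 0, 0], "grip": 1},
    {"travel": [0, 0, -3], "twist": [0, 0, 0], "grip": 1},
    {"travel": [0, 0, 0], "twist": [0, 0, 0], "grip": 1},
  ],
)

```text
t: 6.55
position: [0.5353, 0.0969, 0.1008]
tool_rot: [-2.486, -1.919, 0.001]
contact_force: [0.8, -1.0, -2.6]
width: 0.147
```

Call:
step_arm(
  targets=[
    {"travel": [0, 0, -2], "twist": [0, 0, 0], "grip": 1},
    {"travel": [0, 0, -2], "twist": [0, 0, 0], "grip": 1},
    {"travel": [0, 0, 0], "twist": [0, 0, 0], "grip": 1},
  ],
)

```text
t: 6.85
position: [0.5354, 0.0969, 0.097]
tool_rot: [-2.487, -1.919, 0.001]
contact_force: [0.4, -0.9, -2.0]
width: 0.148
```

Call:
step_arm(
  targets=[
    {"travel": [0, 0, -2], "twist": [0, 0, 0], "grip": 1},
    {"travel": [0, 0, -2], "twist": [0, 0, 0], "grip": 1},
    {"travel": [0, 0, 0], "twist": [0, 0, 0], "grip": 1},
  ],
)

```text
t: 7.15
position: [0.5354, 0.0969, 0.0929]
tool_rot: [-2.487, -1.919, 0.001]
contact_force: [0.3, -0.4, -1.8]
width: 0.148
```

```bash
python3 -c "
from look import *
look('l2',[.534,.098,np.radians(-14.3)])"
```

```text
[0.53560297 0.09687179 0.09324359] [-0.09579835 -0.22576684 -2.11741681] 0.1409918836801701 7.25
```

View pics/l2.png

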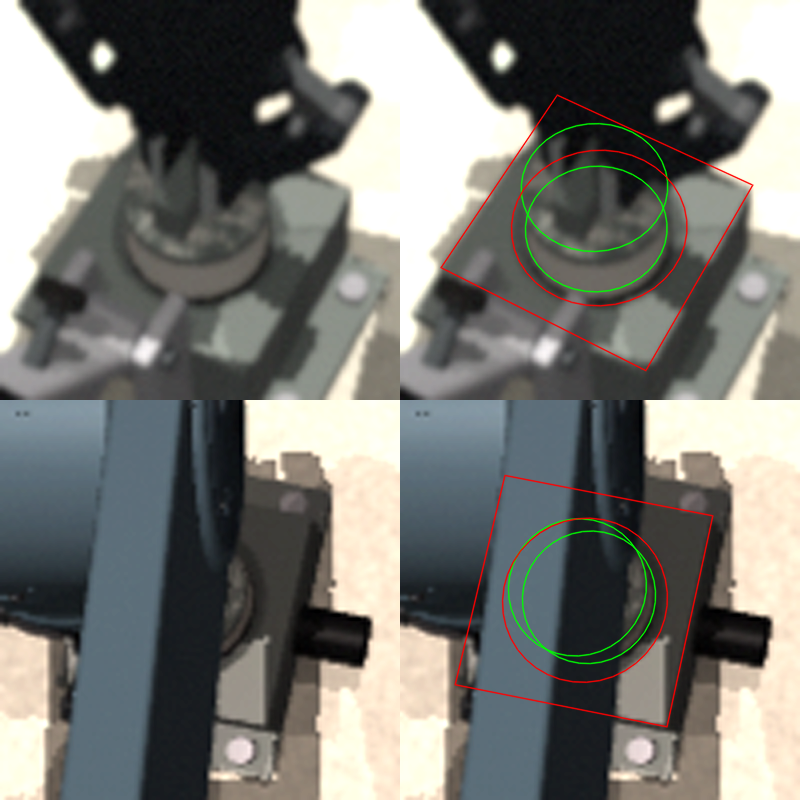

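The cartridge foot is entering the well, centred and with no contact force. I'll keep going down to the plate.

Call:
step_arm(
  targets=[
    {"travel": [0, 0, -2], "twist": [0, 0, 0], "grip": 1},
    {"travel": [0, 0, -2], "twist": [0, 0, 0], "grip": 1},
    {"travel": [0, 0, -1], "twist": [0, 0, 0], "grip": 1},
    {"travel": [0, 0, 0], "twist": [0, 0, 0], "grip": 1},
  ],
)

```text
t: 7.65
position: [0.5355, 0.0968, 0.088]
tool_rot: [-2.487, -1.92, 0.001]
contact_force: [-0.3, 0.4, -1.9]
width: 0.147
```

Call:
step_arm(
  targets=[
    {"travel": [0, 0, -1], "twist": [0, 0, 0], "grip": 1},
    {"travel": [0, 0, -1], "twist": [0, 0, 0], "grip": 1},
    {"travel": [0, 0, -1], "twist": [0, 0, 0], "grip": 1},
    {"travel": [0, 0, 0], "twist": [0, 0, 0], "grip": 1},
  ],
)

```text
t: 8.05
position: [0.5355, 0.0969, 0.0851]
tool_rot: [-2.487, -1.92, 0.0]
contact_force: [0.2, 0.5, -2.1]
width: 0.147
```

Call:
step_arm(
  targets=[
    {"travel": [0, 0, -1], "twist": [0, 0, 0], "grip": 1},
    {"travel": [0, 0, -1], "twist": [0, 0, 0], "grip": 1},
    {"travel": [0, 0, 0], "twist": [0, 0, 0], "grip": 1},
  ],
)

```text
t: 8.35
position: [0.5355, 0.0969, 0.0831]
tool_rot: [-2.487, -1.92, 0.0]
contact_force: [0.2, -0.5, -1.8]
width: 0.142
```

Call:
step_arm(
  targets=[
    {"travel": [0, 0, -1], "twist": [0, 0, 0], "grip": 1},
    {"travel": [0, 0, -1], "twist": [0, 0, 0], "grip": 1},
    {"travel": [0, 0, 0], "twist": [0, 0, 0], "grip": 1},
  ],
)

```text
t: 8.65
position: [0.5355, 0.0969, 0.0811]
tool_rot: [-2.487, -1.92, 0.0]
contact_force: [0.3, -0.3, -1.9]
width: 0.147
```

Call:
step_arm(
  targets=[
    {"travel": [0, 0, -1], "twist": [0, 0, 0], "grip": 1},
    {"travel": [0, 0, -1], "twist": [0, 0, 0], "grip": 1},
    {"travel": [0, 0, 0], "twist": [0, 0, 0], "grip": 1},
  ],
)

```text
t: 8.95
position: [0.5359, 0.0969, 0.0797]
tool_rot: [2.487, 1.92, 0.0]
contact_force: [-1.1, 0.7, 2.6]
width: 0.147
```

The upward force rose by 4.5 N at TCP z 0.0797, putting the underside at 38.4 mm, within the plate's 36–40 mm range. I'll release and back up.

Call:
step_arm(
  targets=[
    {"travel": [0, 0, 0], "twist": [0, 0, 0], "grip": 0.5},
    {"travel": [0, 0, 0], "twist": [0, 0, 0], "grip": 0.5},
    {"travel": [0, 0, 0], "twist": [0, 0, 0], "grip": 0.5},
    {"travel": [0, 0, 5], "twist": [0, 0, 0], "grip": 0.5},
    {"travel": [0, 0, 15], "twist": [0, 0, 0], "grip": 0.5},
    {"travel": [0, 0, 20], "twist": [0, 0, 0], "grip": 0.5},
    {"travel": [0, 0, 10], "twist": [0, 0, 0], "grip": 1},
    {"travel": [0, 0, 0], "twist": [0, 0, 0], "grip": 1},
    {"travel": [0, 0, 0], "twist": [0, 0, 0], "grip": 1},
    {"travel": [0, 0, 0], "twist": [0, 0, 0], "grip": 1},
    {"travel": [0, 0, 0], "twist": [0, 0, 0], "grip": 1},
  ],
)

```text
t: 10.05
position: [0.5349, 0.0969, 0.1284]
tool_rot: [-2.486, -1.919, 0.002]
contact_force: [-0.8, 0.3, -0.4]
width: 0.003
```

```bash
python3 -c "
from look import *
look('l3',[.534,.098,np.radians(-14.3)],.0913)"
```

```text
[0.53513432 0.09687731 0.12855566] [ 0.41544436 -0.19525971 -1.16333281] 0.003246315136334307 10.15
```

View pics/l3.png

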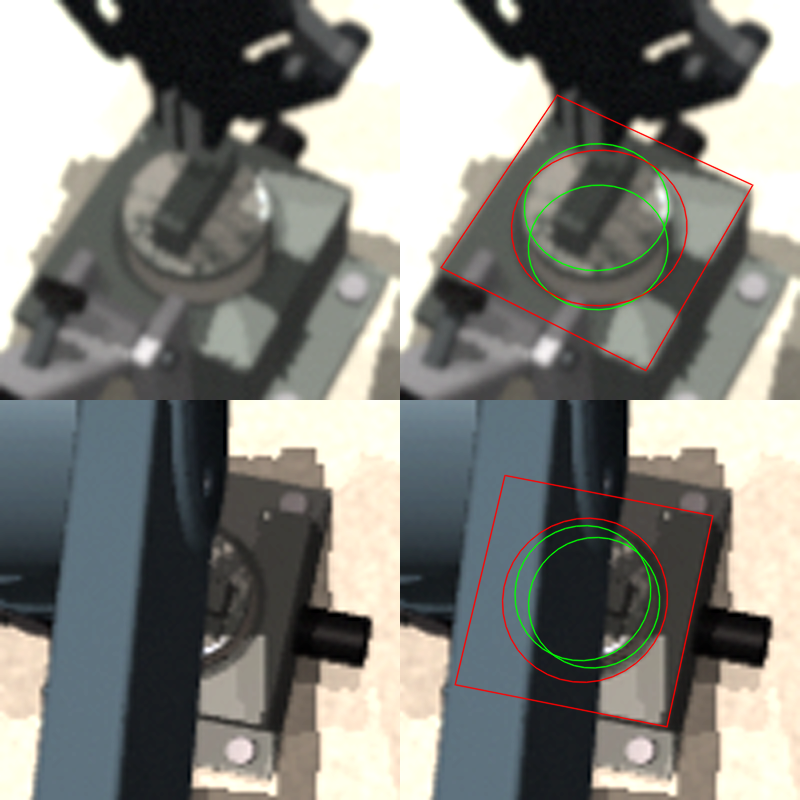

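The cartridge sits upright and level on the plate, clear of the shut fingers, with its rib along the housing's y. Next I'll push on the rib with shut fingers.

Call:
step_arm(
  targets=[
    {"travel": [0, 0, -10], "twist": [0, 0, 0], "grip": 1},
    {"travel": [0, 0, -10], "twist": [0, 0, 0], "grip": 1},
    {"travel": [0, 0, -7], "twist": [0, 0, 0], "grip": 1},
    {"travel": [0, 0, 0], "twist": [0, 0, 0], "grip": 1},
    {"travel": [0, 0, 0], "twist": [0, 0, 0], "grip": 1},
  ],
)

```text
t: 10.65
position: [0.5354, 0.0969, 0.1018]
tool_rot: [-2.486, -1.919, 0.001]
contact_force: [1.0, -0.1, 0.7]
width: 0.001
```

Call:
step_arm(
  targets=[
    {"travel": [0, 0, -1], "twist": [0, 0, 0], "grip": 1},
    {"travel": [0, 0, -1], "twist": [0, 0, 0], "grip": 1},
    {"travel": [0, 0, -1], "twist": [0, 0, 0], "grip": 1},
    {"travel": [0, 0, 0], "twist": [0, 0, 0], "grip": 1},
  ],
)

```text
t: 11.05
position: [0.5356, 0.0969, 0.0993]
tool_rot: [2.487, 1.92, 0.0]
contact_force: [0.5, 0.3, -0.2]
width: 0.0
```

Call:
step_arm(
  targets=[
    {"travel": [0, 0, -1], "twist": [0, 0, 0], "grip": 1},
    {"travel": [0, 0, -1], "twist": [0, 0, 0], "grip": 1},
    {"travel": [0, 0, -1], "twist": [0, 0, 0], "grip": 1},
  ],
)

```text
t: 11.35
position: [0.5357, 0.0969, 0.0964]
tool_rot: [2.487, 1.92, 0.0]
contact_force: [-1.4, 0.2, 5.3]
width: -0.003
```

Call:
step_arm(
  targets=[
    {"travel": [0, 0, -1], "twist": [0, 0, 0], "grip": 1},
    {"travel": [0, 0, -1], "twist": [0, 0, 0], "grip": 1},
    {"travel": [0, 0, -1], "twist": [0, 0, 0], "grip": 1},
  ],
)

```text
t: 11.65
position: [0.5358, 0.0969, 0.0939]
tool_rot: [2.487, 1.92, 0.0]
contact_force: [-2.0, 0.5, 5.8]
width: 0.001
```

Call:
step_arm(
  targets=[
    {"travel": [0, 0, -1], "twist": [0, 0, 0], "grip": 1},
    {"travel": [0, 0, -1], "twist": [0, 0, 0], "grip": 1},
  ],
)

```text
t: 11.85
position: [0.5358, 0.0969, 0.0919]
tool_rot: [2.487, 1.92, 0.0]
contact_force: [-3.2, 0.2, 5.5]
width: 0.002
```

Call:
step_arm(
  targets=[
    {"travel": [0, 0, -1], "twist": [0, 0, 0], "grip": 1},
    {"travel": [0, 0, -1], "twist": [0, 0, 0], "grip": 1},
  ],
)

```text
t: 12.05
position: [0.5358, 0.0969, 0.0898]
tool_rot: [2.487, 1.92, 0.0]
contact_force: [-2.6, -0.3, 5.8]
width: 0.002
```

Call:
step_arm(
  targets=[
    {"travel": [0, 0, -0.5], "twist": [0, 0, 0], "grip": 1},
    {"travel": [0, 0, -0.5], "twist": [0, 0, 0], "grip": 1},
    {"travel": [0, 0, -0.5], "twist": [0, 0, 0], "grip": 1},
  ],
)

```text
t: 12.35
position: [0.5358, 0.0969, 0.0883]
tool_rot: [2.487, 1.92, 0.0]
contact_force: [-2.0, -0.4, 6.5]
width: 0.001
```

Call:
step_arm(
  targets=[
    {"travel": [0, 0, -0.5], "twist": [0, 0, 0], "grip": 1},
    {"travel": [0, 0, -0.5], "twist": [0, 0, 0], "grip": 1},
  ],
)

```text
t: 12.55
position: [0.5358, 0.0969, 0.0874]
tool_rot: [2.487, 1.92, 0.0]
contact_force: [-1.4, -0.8, 5.4]
width: -0.002
```

Call:
step_arm(
  targets=[
    {"travel": [0, 0, -0.5], "twist": [0, 0, 0], "grip": 1},
    {"travel": [0, 0, -0.5], "twist": [0, 0, 0], "grip": 1},
  ],
)

```text
t: 12.75
position: [0.5358, 0.0969, 0.0864]
tool_rot: [2.487, 1.92, 0.0]
contact_force: [-3.0, 0.4, 6.4]
width: -0.004
```

Call:
step_arm(
  targets=[
    {"travel": [0, 0, -0.5], "twist": [0, 0, 0], "grip": 1},
    {"travel": [0, 0, -0.5], "twist": [0, 0, 0], "grip": 1},
    {"travel": [0, 0, -0.5], "twist": [0, 0, 0], "grip": 1},
  ],
)

```text
t: 13.05
position: [0.5358, 0.0969, 0.0849]
tool_rot: [2.487, 1.92, 0.0]
contact_force: [-2.2, -0.1, 5.6]
width: 0.001
```

Call:
step_arm(
  targets=[
    {"travel": [0, 0, -0.5], "twist": [0, 0, 0], "grip": 1},
    {"travel": [0, 0, -0.5], "twist": [0, 0, 0], "grip": 1},
  ],
)

```text
t: 13.25
position: [0.5358, 0.0969, 0.0839]
tool_rot: [2.487, 1.92, 0.0]
contact_force: [-2.7, 0.9, 6.3]
width: -0.0
```

Call:
step_arm(
  targets=[
    {"travel": [0, 0, -0.5], "twist": [0, 0, 0], "grip": 1},
    {"travel": [0, 0, -0.5], "twist": [0, 0, 0], "grip": 1},
  ],
)

```text
t: 13.45
position: [0.5358, 0.0969, 0.0829]
tool_rot: [2.487, 1.92, 0.0]
contact_force: [-2.0, 0.2, 5.6]
width: 0.002
```

Call:
step_arm(
  targets=[
    {"travel": [0, 0, -0.5], "twist": [0, 0, 0], "grip": 1},
    {"travel": [0, 0, -0.5], "twist": [0, 0, 0], "grip": 1},
  ],
)

```text
t: 13.65
position: [0.5358, 0.0969, 0.0819]
tool_rot: [2.487, 1.92, 0.0]
contact_force: [-2.4, -0.3, 5.3]
width: -0.003
```

Call:
step_arm(
  targets=[
    {"travel": [0, 0, -0.5], "twist": [0, 0, 0], "grip": 1},
    {"travel": [0, 0, -0.5], "twist": [0, 0, 0], "grip": 1},
  ],
)

```text
t: 13.85
position: [0.5358, 0.0969, 0.0809]
tool_rot: [2.487, 1.92, 0.0]
contact_force: [-2.6, 0.4, 5.5]
width: -0.004
```

Call:
step_arm(
  targets=[
    {"travel": [0, 0, -0.5], "twist": [0, 0, 0], "grip": 1},
    {"travel": [0, 0, -0.5], "twist": [0, 0, 0], "grip": 1},
  ],
)

```text
t: 14.05
position: [0.5358, 0.0969, 0.0799]
tool_rot: [2.487, 1.92, 0.0]
contact_force: [-3.3, -0.5, 6.8]
width: -0.001
```

Call:
step_arm(
  targets=[
    {"travel": [0, 0, -0.5], "twist": [0, 0, 0], "grip": 1},
    {"travel": [0, 0, -0.5], "twist": [0, 0, 0], "grip": 1},
  ],
)

```text
t: 14.25
position: [0.5358, 0.0969, 0.0789]
tool_rot: [2.487, 1.92, 0.0]
contact_force: [-2.3, -0.8, 5.4]
width: 0.002
```

Call:
step_arm(
  targets=[
    {"travel": [0, 0, -0.5], "twist": [0, 0, 0], "grip": 1},
    {"travel": [0, 0, -0.5], "twist": [0, 0, 0], "grip": 1},
  ],
)

```text
t: 14.45
position: [0.5358, 0.0969, 0.0779]
tool_rot: [2.487, 1.92, 0.0]
contact_force: [-2.4, 0.1, 5.9]
width: -0.004
```

Call:
step_arm(
  targets=[
    {"travel": [0, 0, -0.5], "twist": [0, 0, 0], "grip": 1},
    {"travel": [0, 0, -0.5], "twist": [0, 0, 0], "grip": 1},
  ],
)

```text
t: 14.65
position: [0.5358, 0.0969, 0.0769]
tool_rot: [2.487, 1.92, 0.0]
contact_force: [-2.1, 0.6, 5.7]
width: -0.002
```

Call:
step_arm(
  targets=[
    {"travel": [0, 0, -0.5], "twist": [0, 0, 0], "grip": 1},
    {"travel": [0, 0, -0.5], "twist": [0, 0, 0], "grip": 1},
  ],
)

```text
t: 14.85
position: [0.5358, 0.0969, 0.0759]
tool_rot: [2.487, 1.92, 0.0]
contact_force: [-2.3, 0.2, 5.4]
width: 0.003
```

Call:
step_arm(
  targets=[
    {"travel": [0, 0, -0.5], "twist": [0, 0, 0], "grip": 1},
    {"travel": [0, 0, -0.5], "twist": [0, 0, 0], "grip": 1},
  ],
)

```text
t: 15.05
position: [0.5357, 0.0969, 0.0748]
tool_rot: [2.487, 1.92, 0.0]
contact_force: [-1.9, -0.2, 5.9]
width: -0.001
```

Call:
step_arm(
  targets=[
    {"travel": [0, 0, -0.5], "twist": [0, 0, 0], "grip": 1},
    {"travel": [0, 0, -0.5], "twist": [0, 0, 0], "grip": 1},
  ],
)

```text
t: 15.25
position: [0.5358, 0.0969, 0.0739]
tool_rot: [2.487, 1.92, 0.0]
contact_force: [-2.3, -0.3, 5.5]
width: -0.0
```

Call:
step_arm(
  targets=[
    {"travel": [0, 0, -0.5], "twist": [0, 0, 0], "grip": 1},
    {"travel": [0, 0, -0.5], "twist": [0, 0, 0], "grip": 1},
  ],
)

```text
t: 15.45
position: [0.536, 0.0969, 0.0736]
tool_rot: [2.486, 1.92, 0.0]
contact_force: [-4.8, -0.4, 15.1]
width: 0.004
```

The push rose steeply, from 5.5 to 15.1 N within 0.3 mm, so this is the stop. I'll hold and read the settled force.

Call:
step_arm(
  targets=[
    {"travel": [0, 0, 0], "twist": [0, 0, 0], "grip": 1},
  ],
)

```text
t: 15.55
position: [0.5359, 0.0969, 0.0736]
tool_rot: [2.486, 1.92, 0.0]
contact_force: [-4.3, -0.4, 11.2]
width: 0.001
```

Call:
step_arm(
  targets=[
    {"travel": [0, 0, -0.5], "twist": [0, 0, 0], "grip": 1},
  ],
)

```text
t: 15.65
position: [0.5361, 0.0969, 0.0735]
tool_rot: [2.486, 1.92, 0.001]
contact_force: [-6.8, 0.8, 19.0]
width: -0.001
```

Call:
step_arm(
  targets=[
    {"travel": [0, 0, 0], "twist": [0, 0, 0], "grip": 1},
  ],
)

```text
t: 15.75
position: [0.536, 0.0969, 0.0736]
tool_rot: [2.486, 1.92, 0.001]
contact_force: [-6.0, -0.8, 16.2]
width: -0.003
```

Call:
step_arm(
  targets=[
    {"travel": [0, 0, -0.2], "twist": [0, 0, 0], "grip": 1},
    {"travel": [0, 0, 0], "twist": [0, 0, 0], "grip": 1},
    {"travel": [0, 0, 0], "twist": [0, 0, 0], "grip": 1},
  ],
)

```text
t: 16.05
position: [0.5361, 0.0969, 0.0736]
tool_rot: [2.486, 1.92, 0.001]
contact_force: [-6.9, -0.6, 16.7]
width: 0.0
```

Call:
step_arm(
  targets=[
    {"travel": [0, 0, 0], "twist": [0, 0, 0], "grip": 1},
    {"travel": [0, 0, 0], "twist": [0, 0, 0], "grip": 1},
    {"travel": [0, 0, 0], "twist": [0, 0, 0], "grip": 1},
    {"travel": [0, 0, 0], "twist": [0, 0, 0], "grip": 1},
  ],
)

```text
t: 16.45
position: [0.536, 0.0969, 0.0736]
tool_rot: [2.486, 1.92, 0.001]
contact_force: [-6.7, -0.4, 16.5]
width: 0.006
```

The push held at about 16.5 N for 0.8 s with the clamp open, and the underside at about 15.6 mm is within 12–30 mm. I'll withdraw, go up, and look from beside it.

Call:
step_arm(
  targets=[
    {"travel": [0, 0, 2], "twist": [0, 0, 0], "grip": 1},
    {"travel": [0, 0, 10], "twist": [0, 0, 0], "grip": 1},
    {"travel": [0, 0, 25], "twist": [0, 0, 0], "grip": 1},
    {"travel": [0, 0, 35], "twist": [0, 0, 0], "grip": 1},
    {"travel": [0, 0, 40], "twist": [0, 0, 0], "grip": 1},
    {"travel": [0, 0, 40], "twist": [0, 0, 0], "grip": 1},
    {"travel": [0, 0, 35], "twist": [0, 0, 0], "grip": 1},
    {"travel": [0, 0, 0], "twist": [0, 0, 0], "grip": 1},
  ],
)

```text
t: 17.25
position: [0.5387, 0.0968, 0.2652]
tool_rot: [2.481, 1.916, 0.013]
contact_force: [0.2, -0.2, 1.0]
width: 0.002
```

Call:
step_arm(
  targets=[
    {"travel": [6, 24, 0], "twist": [0, 0, 0], "grip": 1},
    {"travel": [8, 34, 0], "twist": [0, 0, 0], "grip": 1},
    {"travel": [8, 34, 0], "twist": [0, 0, 0], "grip": 1},
    {"travel": [8, 34, 0], "twist": [0, 0, 0], "grip": 1},
    {"travel": [8, 34, 0], "twist": [0, 0, 0], "grip": 1},
    {"travel": [6, 22, 0], "twist": [0, 0, 0], "grip": 1},
    {"travel": [0, 0, 0], "twist": [0, 0, 0], "grip": 1},
    {"travel": [0, 0, 0], "twist": [0, 0, 0], "grip": 1},
  ],
)

```text
t: 18.05
position: [0.579, 0.2789, 0.2576]
tool_rot: [-2.486, -1.921, 0.003]
contact_force: [0.2, -0.3, 0.3]
width: -0.0
```

Run:
```python
from fit import *
a=snap('top','top5')[:,:,::-1]; b=snap('side','side5')[:,:,::-1]; s=manip.read_state(); print(s['position'],s['tool_rot'],s['contact_force'],s['t'])
for l in('clamp_tip','pad','cartridge_top'):
  for c in('top','side'): print(l,c,[(round(d['score'],2),np.round(np.array(d['centre'])*[640,480],1)) for d in manip.pinpoint(l,c)][:2])
H=[.534,.098,np.radians(-14.3)]
for cam,im,x,y in(('top',a,100,200),('side',b,230,250)):
  g=cv2.convertScaleAbs(cv2.resize(im[y:y+150,x:x+200],None,fx=4,fy=4,interpolation=cv2.INTER_CUBIC),alpha=1.5)
  for th,col in((2.1,(0,255,0)),(2.2,(0,255,255)),(2.3,(0,0,255))):
    pt=lambda r,n:[0,.066-r*np.cos(th)+n*np.sin(th),.092+r*np.sin(th)+n*np.cos(th)]
    draw(g,cam,[hp(H,[e]+pt(r,.013)[1:]) for e,r in((-.013,0),(-.013,.13),(.013,.13),(.013,0))],(x,y),4,col)
  cv2.imwrite(f'pics/t5{cam}.png',g)
```

```text
[0.57930437 0.27795754 0.25811829] [-2.48735845e+00 -1.91882020e+00  1.72652610e-03] [ 0.27719819  0.41364458 -0.47702903] 18.15
clamp_tip top [(0.83, array([126.3, 250.7]))]
clamp_tip side [(0.64, array([250.7, 386. ]))]
pad top [(0.58, array([172.8, 259.7]))]
pad side [(0.69, array([279.1, 349. ]))]
cartridge_top top [(0.87, array([241.9, 277.5])), (0.56, array([504.4, 353.2]))]
cartridge_top side [(0.74, array([316.8, 326.4])), (0.21, array([167.1, 382.9]))]
```

View pics/t5top.png

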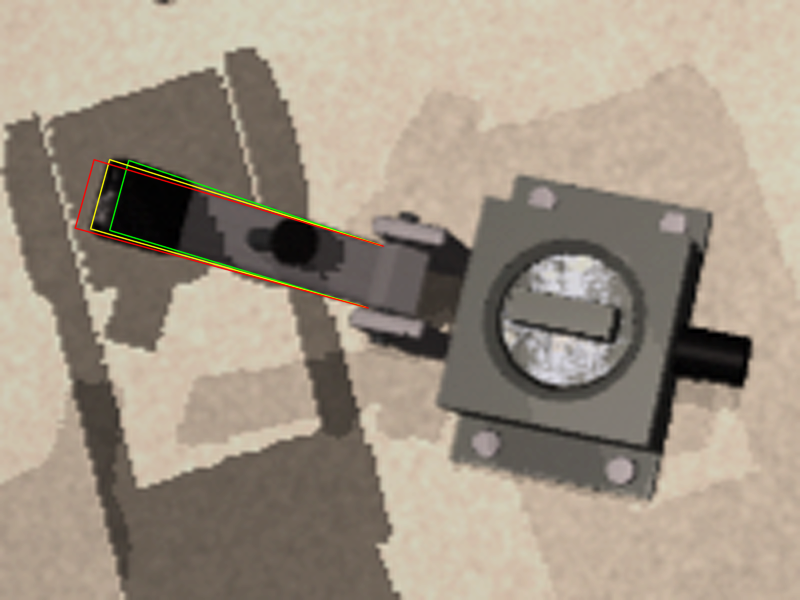

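View pics/t5side.png

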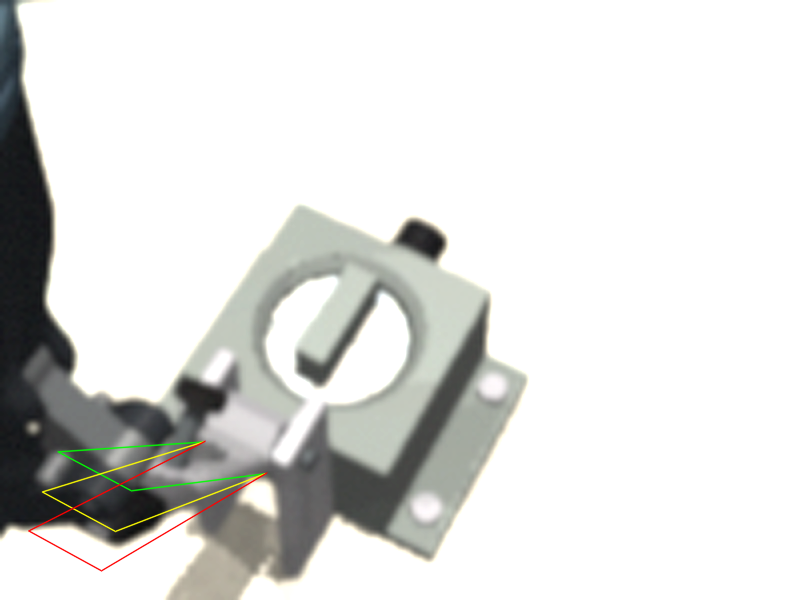

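The top view shows the cartridge sunk level in the well with its face below the rim, rib at crop (562,315). The clamp still leans open at about 2.2 rad, and its outer face is toward the tool. Next I'll work out the arc for pushing it shut.

Run:
```python
from fit import *
H=[.534,.098,np.radians(-14.3)]
def tcp(th):
    c,s=np.cos(th),np.sin(th)
    if th>np.pi/2: y,z=.066-.13*c+.013*s, .092+.13*s+.013*c-.025
    else: y,z=.066-.105*c+.013*s, .092+.105*s+.013*c
    return np.array(hp(H,[0,y+.011,z]))
p0=np.array([.5793,.278,.2581]); prev=p0
for th in [2.2,2.1,2.0,1.9,1.8,1.7,1.6,1.5,1.4,1.3,1.2,1.1,1.,.9,.8,.7,.6,.5,.4,.3,.2,.1,0]:
    t=tcp(th); print(round(th,2),(t*1000).round(1),((t-prev)*1000).round(1)); prev=t
```

```text
2.2 [574.5 256.9 164.5] [ -4.8 -21.1 -93.6]
2.1 [572.  247.1 172.7] [-2.5 -9.8  8.2]
2.0 [569.3 236.5 179.8] [ -2.7 -10.6   7.1]
1.9 [566.4 225.3 185.8] [ -2.9 -11.2   6. ]
1.8 [563.4 213.5 190.6] [ -3.  -11.8   4.8]
1.7 [560.3 201.3 194.2] [ -3.1 -12.2   3.6]
1.6 [557.2 188.9 196.6] [ -3.2 -12.5   2.3]
1.5 [554.4 178.  197.7] [ -2.8 -10.9   1.1]
1.4 [551.8 167.7 197.7] [ -2.6 -10.2   0. ]
1.3 [549.2 157.5 196.7] [ -2.6 -10.2  -1. ]
1.2 [546.6 147.5 194.6] [ -2.6 -10.   -2.1]
1.1 [544.1 137.7 191.5] [-2.5 -9.8 -3.1]
1.0 [541.7 128.2 187.4] [-2.4 -9.4 -4.1]
0.9 [539.4 119.2 182.3] [-2.3 -9.  -5. ]
0.8 [537.3 110.8 176.4] [-2.2 -8.5 -6. ]
0.7 [535.3 102.9 169.6] [-2.  -7.9 -6.8]
0.6 [533.4  95.8 162. ] [-1.8 -7.2 -7.6]
0.5 [531.8  89.4 153.7] [-1.6 -6.4 -8.3]
0.4 [530.4  83.8 144.9] [-1.4 -5.6 -8.9]
0.3 [529.2  79.1 135.4] [-1.2 -4.7 -9.4]
0.2 [528.2  75.4 125.6] [-1.  -3.7 -9.8]
0.1 [527.5  72.6 115.4] [ -0.7  -2.8 -10.2]
0 [527.1  70.9 105. ] [ -0.5  -1.8 -10.4]
```

Call:
step_arm(
  targets=[
    {"travel": [0, 0, -20], "twist": [0, 0, 0], "grip": 1},
    {"travel": [0, 0, -30], "twist": [0, 0, 0], "grip": 1},
    {"travel": [0, 0, -30], "twist": [0, 0, 0], "grip": 1},
    {"travel": [0, 0, -13], "twist": [0, 0, 0], "grip": 1},
    {"travel": [0, 0, 0], "twist": [0, 0, 0], "grip": 1},
  ],
)

```text
t: 18.95
position: [0.5782, 0.2783, 0.1633]
tool_rot: [-2.486, -1.918, 0.006]
contact_force: [1.0, 0.3, 0.6]
width: 0.001
```

Call:
step_arm(
  targets=[
    {"travel": [-2.5, -10, 0], "twist": [0, 0, 0], "grip": 1},
    {"travel": [-2.3, -11, 0], "twist": [0, 0, 0], "grip": 1},
    {"travel": [-2.5, -10, 8], "twist": [0, 0, 0], "grip": 1},
    {"travel": [-2.7, -10.5, 7], "twist": [0, 0, 0], "grip": 1},
    {"travel": [-3, -11, 6], "twist": [0, 0, 0], "grip": 1},
  ],
)

```text
t: 19.45
position: [0.5677, 0.2259, 0.1891]
tool_rot: [2.486, 1.919, 0.006]
contact_force: [3.1, 3.9, 2.8]
width: 0.004
```

Run:
```python
from h import *
b=snap('side','side6')[:,:,::-1];a=snap('top','top6')[:,:,::-1]; s=manip.read_state(); print(s['position'],s['contact_force'],s['t'])
c=lambda im,x,y:cv2.convertScaleAbs(cv2.resize(im[y:y+200,x:x+160],None,fx=2.5,fy=2.5,interpolation=cv2.INTER_CUBIC),alpha=1.4)
cv2.imwrite('pics/c8.png',np.hstack([c(b,220,230),c(a,100,170)]))
```

```text
[0.56731302 0.22475875 0.18875354] [ 0.05995453  0.18706096 -0.04333236] 19.55
```

View pics/c8.png

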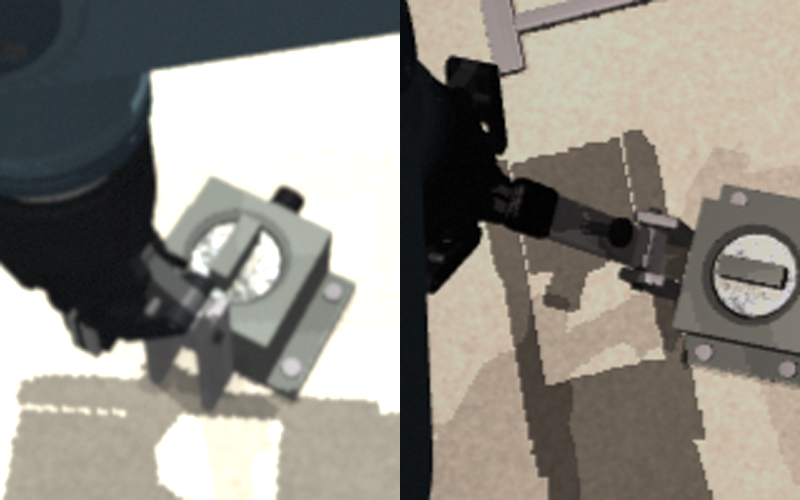

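The finger is on the outer face near the tip, at about (505,205) in the right-hand crop. The clamp is moving under a push of about 4–5 N, so I'll continue along the arc.

Call:
step_arm(
  targets=[
    {"travel": [-3, -11.8, 5], "twist": [0, 0, 0], "grip": 1},
    {"travel": [-3.1, -12.2, 3.6], "twist": [0, 0, 0], "grip": 1},
    {"travel": [-3.2, -12.4, 2.4], "twist": [0, 0, 0], "grip": 1},
    {"travel": [-2.8, -10.9, 1], "twist": [0, 0, 0], "grip": 1},
    {"travel": [-2.6, -10.2, 0], "twist": [0, 0, 0], "grip": 1},
    {"travel": [-2.6, -10.2, -1], "twist": [0, 0, 0], "grip": 1},
  ],
)

```text
t: 20.15
position: [0.5491, 0.1577, 0.1976]
tool_rot: [2.487, 1.919, 0.0]
contact_force: [0.8, 2.4, 2.5]
width: -0.004
```

Run:
```python
from h import *
b=snap('side','side7')[:,:,::-1];a=snap('top','top7')[:,:,::-1]; s=manip.read_state(); print(s['position'],s['contact_force'],s['t'])
c=lambda im,x,y:cv2.convertScaleAbs(cv2.resize(im[y:y+200,x:x+160],None,fx=2.5,fy=2.5,interpolation=cv2.INTER_CUBIC),alpha=1.4)
cv2.imwrite('pics/c9.png',np.hstack([c(b,220,230),c(a,130,170)]))
```

```text
[0.54861513 0.1570018  0.19701021] [-0.41349577  0.24385234 -0.12904412] 20.25
```

View pics/c9.png

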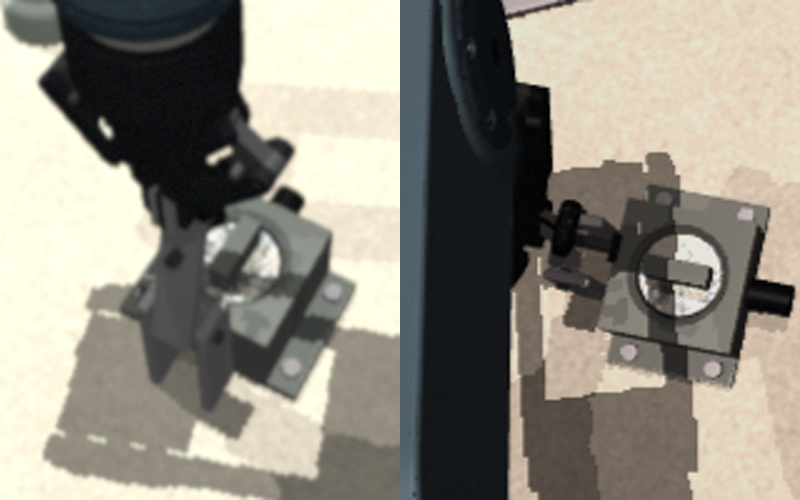

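The clamp is now past upright at about 1.35 rad and following the finger. I'll continue down the arc.

Call:
step_arm(
  targets=[
    {"travel": [-2.6, -10, -2], "twist": [0, 0, 0], "grip": 1},
    {"travel": [-2.5, -9.8, -3], "twist": [0, 0, 0], "grip": 1},
    {"travel": [-2.4, -9.4, -4], "twist": [0, 0, 0], "grip": 1},
    {"travel": [-2.3, -9, -5], "twist": [0, 0, 0], "grip": 1},
    {"travel": [-2.2, -8.5, -6], "twist": [0, 0, 0], "grip": 1},
  ],
)

```text
t: 20.75
position: [0.5371, 0.111, 0.1772]
tool_rot: [2.487, 1.919, -0.0]
contact_force: [-0.5, 0.2, 2.8]
width: -0.0
```

Call:
step_arm(
  targets=[
    {"travel": [-2, -7.9, -6.8], "twist": [0, 0, 0], "grip": 1},
    {"travel": [-1.8, -7.2, -7.6], "twist": [0, 0, 0], "grip": 1},
    {"travel": [-1.6, -6.4, -8.3], "twist": [0, 0, 0], "grip": 1},
    {"travel": [-1.4, -5.6, -8.9], "twist": [0, 0, 0], "grip": 1},
  ],
)

```text
t: 21.15
position: [0.5304, 0.0841, 0.1453]
tool_rot: [2.487, 1.919, -0.0]
contact_force: [0.9, -0.5, 2.3]
width: 0.003
```

Run:
```python
from h import *
b=snap('side','side8')[:,:,::-1]; s=manip.read_state(); print(s['position'],s['contact_force'],s['t'])
c=lambda im,x,y:cv2.convertScaleAbs(cv2.resize(im[y:y+200,x:x+160],None,fx=3,fy=3,interpolation=cv2.INTER_CUBIC),alpha=1.4)
cv2.imwrite('pics/c10.png',c(b,220,230))
```

```text
[0.52935136 0.08360101 0.14354546] [-0.27807271 -1.31342094 -0.17567371] 21.2
```

View pics/c10.png

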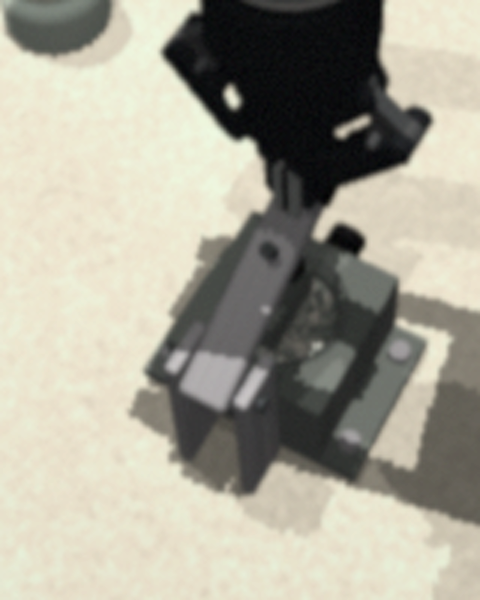

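The bar is at about 0.4 rad and the force is low. I'll go on to about 0.1 rad, then close gently onto its end stop.

Call:
step_arm(
  targets=[
    {"travel": [-1.2, -4.7, -9.4], "twist": [0, 0, 0], "grip": 1},
    {"travel": [-1, -3.7, -9.8], "twist": [0, 0, 0], "grip": 1},
    {"travel": [-0.7, -2.8, -9], "twist": [0, 0, 0], "grip": 1},
  ],
)

```text
t: 21.5
position: [0.5275, 0.0733, 0.1169]
tool_rot: [2.487, 1.92, -0.0]
contact_force: [0.7, 0.4, 1.3]
width: -0.002
```

Call:
step_arm(
  targets=[
    {"travel": [0, -0.5, -3], "twist": [0, 0, 0], "grip": 1},
    {"travel": [0, -0.5, -3], "twist": [0, 0, 0], "grip": 1},
  ],
)

```text
t: 21.7
position: [0.5272, 0.0726, 0.1112]
tool_rot: [-2.486, -1.919, 0.002]
contact_force: [-1.6, -1.1, 1.5]
width: -0.003
```

Call:
step_arm(
  targets=[
    {"travel": [0, 0, -2], "twist": [0, 0, 0], "grip": 1},
    {"travel": [0, 0, -2], "twist": [0, 0, 0], "grip": 1},
  ],
)

```text
t: 21.9
position: [0.5277, 0.0727, 0.1078]
tool_rot: [2.487, 1.92, -0.0]
contact_force: [-1.1, -1.2, 2.6]
width: 0.0
```

Call:
step_arm(
  targets=[
    {"travel": [0, 0, -1], "twist": [0, 0, 0], "grip": 1},
  ],
)

```text
t: 22.0
position: [0.5277, 0.0727, 0.1068]
tool_rot: [2.486, 1.92, 0.0]
contact_force: [-0.7, -1.5, 1.4]
width: 0.001
```

Call:
step_arm(
  targets=[
    {"travel": [0, 0, -1], "twist": [0, 0, 0], "grip": 1},
  ],
)

```text
t: 22.1
position: [0.5277, 0.0727, 0.1059]
tool_rot: [2.486, 1.92, 0.0]
contact_force: [-1.2, -1.9, 1.9]
width: 0.004
```

Call:
step_arm(
  targets=[
    {"travel": [0, 0, -0.5], "twist": [0, 0, 0], "grip": 1},
  ],
)

```text
t: 22.2
position: [0.5277, 0.0726, 0.1054]
tool_rot: [2.487, 1.92, 0.0]
contact_force: [-0.6, -2.2, 2.8]
width: -0.001
```

Call:
step_arm(
  targets=[
    {"travel": [0, 0, -0.5], "twist": [0, 0, 0], "grip": 1},
  ],
)

```text
t: 22.3
position: [0.5278, 0.0726, 0.105]
tool_rot: [2.487, 1.92, 0.0]
contact_force: [-2.1, -1.7, 8.0]
width: 0.003
```

Call:
step_arm(
  targets=[
    {"travel": [0, 0, -0.5], "twist": [0, 0, 0], "grip": 1},
    {"travel": [0, 0, 0], "twist": [0, 0, 0], "grip": 1},
    {"travel": [0, 0, 0], "twist": [0, 0, 0], "grip": 1},
  ],
)

```text
t: 22.6
position: [0.5278, 0.0726, 0.105]
tool_rot: [2.486, 1.92, 0.0]
contact_force: [-2.8, -2.0, 7.5]
width: -0.002
```

The bar is hard against its end stop: z stays at 0.105 while the force rises, which matches the expected 105 mm. I'll withdraw straight up and off to the side to check.

Call:
step_arm(
  targets=[
    {"travel": [0, 0, 2], "twist": [0, 0, 0], "grip": 1},
    {"travel": [0, 0, 10], "twist": [0, 0, 0], "grip": 1},
    {"travel": [0, 0, 30], "twist": [0, 0, 0], "grip": 1},
    {"travel": [0, 0, 40], "twist": [0, 0, 0], "grip": 1},
    {"travel": [0, 0, 40], "twist": [0, 0, 0], "grip": 1},
    {"travel": [-10, -35, 20], "twist": [0, 0, 0], "grip": 1},
    {"travel": [-20, -40, 0], "twist": [0, 0, 0], "grip": 1},
    {"travel": [-20, -40, 0], "twist": [0, 0, 0], "grip": 1},
    {"travel": [-20, -40, 0], "twist": [0, 0, 0], "grip": 1},
    {"travel": [-10, -30, 0], "twist": [0, 0, 0], "grip": 1},
    {"travel": [0, 0, 0], "twist": [0, 0, 0], "grip": 1},
    {"travel": [0, 0, 0], "twist": [0, 0, 0], "grip": 1},
  ],
)

```text
t: 23.8
position: [0.4477, -0.1126, 0.2467]
tool_rot: [2.489, 1.917, 0.001]
contact_force: [0.7, -0.3, 0.6]
width: 0.002
```

Run:
```python
from fit import *
H=[.534,.098,np.radians(-14.3)]
s0=manip.read_state(); print(s0['position'],s0['contact_force'],s0['t'])
o=[]
for cam,x,y in(('side',230,260),('top',180,215)):
    im=snap(cam,cam+'9')[:,:,::-1]
    for ov in(0,1):
        b=cv2.convertScaleAbs(cv2.resize(im[y:y+130,x:x+130],None,fx=3,fy=3,interpolation=cv2.INTER_CUBIC),alpha=1.5)
        if ov:
            for z,col in((.105,(0,255,0)),(.095,(0,0,255))): draw(b,cam,box(H,-.013,.013,-.064,.066,z),(x,y),3,col)
        o.append(b)
cv2.imwrite('pics/c11.png',np.vstack([np.hstack(o[:2]),np.hstack(o[2:])]))
```

```text
[ 0.44765959 -0.11258395  0.24672605] [ 0.69393276 -0.29884643  0.64833328] 23.8
```

View pics/c11.png

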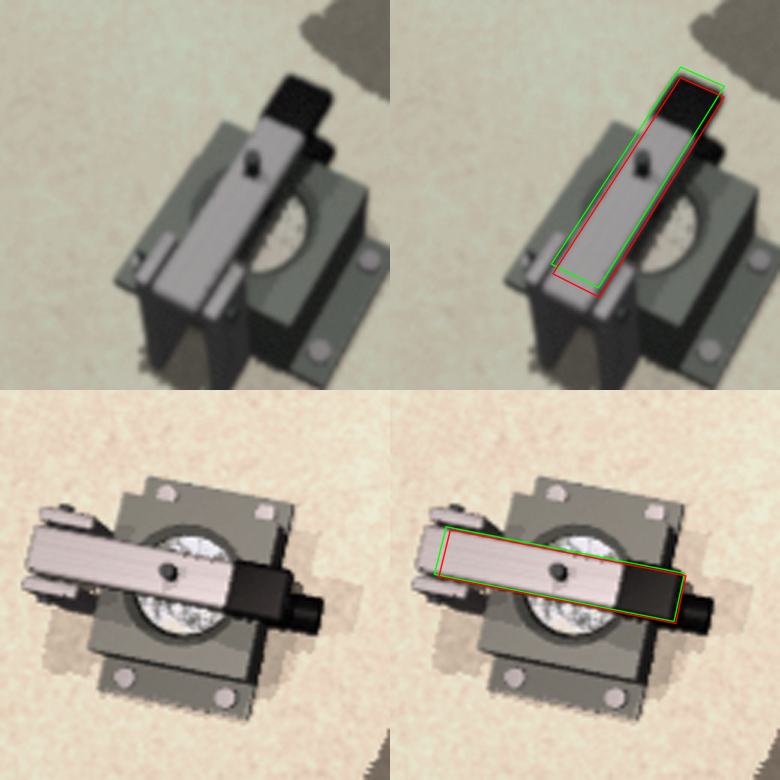

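View pics/top9.png

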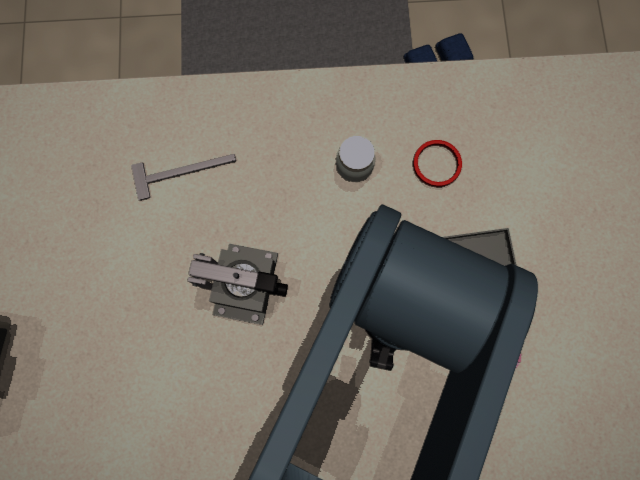

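The bar lies level over the well, from (190,268) to (288,290), and matches the shut-clamp overlay. The plunger stem is raised a little, as expected with the pad resting on the rib. The jar, ring and scraper haven't moved, and the robot is clear. Handing in.

```bash
python3 -c "
from cell import manip
print(manip.job_done())"
```

```text
the job is handed in; nothing more can be done
None
```

The cartridge is home in the housing with the clamp fully shut over it, and I handed the job in at about 24 s of the 67 s allowed; no verdict was reported.

- **Placing:** I took the white cartridge from the tray by its rib (not the pink look-alike) and set it on the lift plate with its underside at about 38 mm. I then let go and pushed down on the rib with shut fingers.
- **Reaching the stop:** The drag stayed at about 5–7 N until the force rose steeply at an underside height of about 15.6 mm. I held about 16.5 N there for 0.8 s with the clamp open. The highest reading was 19 N, under the 25 N crush limit.
- **Clamp:** I swung it from about 2.2 rad with a light push (about 6 N at most). It met its end stop at 105 mm with 8 N at the finger. I did not measure the pad's force on the rib, but from the spring and the rib height it should be about 0.6 N.

**Last checks:**
- The bar lies level and matches the shut-clamp overlay, and the robot touches nothing.
- The jar, ring and scraper are unmoved, and so was the tray after the cartridge was lifted out. In the last picture the arm hides part of the tray.

**Disagreements and slips:**
- The two cameras differed by about 2–4 mm in height and side offset; contact forces settled it.
- While the jaws closed on the rib there was a brief reading of about 16 N upward, with the cartridge still in the tray.
- For part of the downward push I sent moves in batches of about 3 mm without reading the force between them. They all showed steady drag, and I then went on 1 mm at a time.

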